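# Dry the measuring cups on the laundry counter's rail

### The arm

A 7-joint arm with a two-finger parallel gripper is mounted at the origin on the work surface. World frame = base frame: x ahead of the robot, y to its left, z up, the work surface at z = 0. Lengths are in m, angles in rad, forces in N, time in s.
With the tool pointing down it reaches from about 0.4 to 0.85 m from the base axis. Payload 10.4 kg.
Tool frame: the origin (TCP) lies on the centre line of the jaws, within the pads' length; the fingertips stand 11 mm ahead of it and the grasp point (between the pads) lies 8 mm behind it; z points along the fingers, y is the line along which they close (so a half turn about z gives the same grasp; the last joint's range is limited). The gripper opens to 85 mm and grips with 20 to 120 N. Pads are 22 mm wide; open, the fingers measure 114 mm over their backs; the gripper's body (76 mm by 85 mm) begins 54 mm behind the grasp point. The pads swing forward as they close: fully open they stand 13 mm farther back than shut.
Start: joints at [-1.304, 0.332, -0.065, 1.46, 0.022, 1.35, -0.088], TCP at [0.179, 0.599, 0.242] pointing down, gripper open.
Joint ranges: [-2.6, 2.6], [-0.5, 2.12], [-1.47, 1.34], [0.16, 2.42], [-1.27, 4.41], [0.06, 2.06], [-2.6, 2.6]. Speed limits (rad/s): [2.22, 2.22, 2.79, 2.79, 3.14, 3.14, 3.14].

### API

Orientations are given as a unit quaternion [w, x, y, z].
In Python, from station import get_obs, camera, sign_off, boxes_of, place_of gives the robot as it stands.
- The arm moves only by the tool move_arm, never from a script. Its argument "commands" is a list of rows, each a list of 5 numbers: the opening, from 0 (shut) to 1 (fully open), then the shift along the tool's x, y, z in m, then the turn about the tool's z in rad. A call has 1 to 10 rows; each row shifts and turns the commanded pose from where the row before left it, along the tool's axes as they then stand; what a row does not reach is not made up. A row lasts 1/12 s, in which the tool goes at most 41.7 mm and 7.16 degrees, less where a joint would pass 70% of its speed; a pose out of reach is approached as far as the arm can. A call is refused whole if a number of a shift passes 0.0417 or a number of a turn 0.125, either way. A call with a gripper value outside its range is refused whole. The fingers move at their own pace and stop on an object; "grip_force" is the grip in N (left out, the last holds). Time passes only in rows, so rows that do not move let the fingers close. It gives the time, the measured TCP pose, the force, the opening and the grip force at its end, in the units of the state.
- get_obs(): the state, without advancing time (a new reading comes with each control period).
- camera(name): name is "side" or "top"; returns a dict with "img" (400x640x3 uint8, blue, green, red), "vfov" (degrees; the focal length in pixels is half the picture's height over the tangent of half this angle, whatever the lens; pixels are square), "cx", "cy" (the principal point, pixels), "R" (3x3) and "t" (3): a world point X has camera coordinates R X + t. Camera axes: x right, y down, z forward; pixel columns grow to the right and rows downward; lengths in m; the calibration is good to about 2 mm. A picture is of the moment at which its call begins. There is no depth.
- sign_off(): hands the job in; it is judged then, once.
Trained networks look in a picture, given as the dict that the camera call returned (one of the last four; its "shot" number tells which), for a name from the list of things; names that differ only in an ending like _2 or _b are one class to them, and where a whole thing is asked for, a point or a joint stands for the part that bears it (a point fixed in the world has none). Each returns a list of dicts, best first, with "score" (0 to 1); they miss things now and then, are a little off and sometimes report something else, mostly with a low value. They report only what shows in the picture. A call takes as long as a camera call.
- boxes_of(picture, query): "extent" ([centre column, centre row, width, height] in pixels, round what is visible of it).
- place_of(picture, query): "xy" ([column, row] in pixels: a listed point, or the origin of a listed thing).
The state is a dict: "t": time; "qpos": joint angles; "dq": joint speeds; "tau": joint torques, N m; "tcp_pos": TCP position; "eef_rot": TCP orientation; "force": force on the tool from outside, world axes, zero at the start; "moment": the same for the moment, N m; "gripper_width": opening from 0.0 (shut) to 1.0 (fully open); "gripper_force": force on a finger pad.
Only numpy, scipy, OpenCV 4.12 (cv2) and the standard library are available. Lean on these libraries where they do the work, as an engineer would, in place of code of your own. Each camera call takes 0.05 s, during which the arm holds its last target. There are 200 camera calls.

### The job

Get the rinsed measuring cups drying: first lift the tablet canister by its handle off the ledges over the rail, keeping it level, and set it down in the middle of the rubber mat. Then stand every measuring cup, mouth down as it is, in the carrier's tray while the carrier is still at the left end of the rail, and push the loaded carrier on to its next station, so that it clicks into the detent in front of the blower. Last, wind the timer's key clockwise, in several turns, until it is fully wound; leave the other things on the counter standing where they are.

Things in the scene. Friction and masses are not known exactly. Their poses are not given: they have to be found in the camera images.
- rail: the drying rail, fixed on the counter: an aluminium bed 70 mm wide (own x, which points away from the robot), 560 mm long (own y; +y is the left end seen from the robot) and 24 mm high, turned up to 0.1 rad from start to start. Origin on the counter under the bed's middle. All on it turns with it
- stand_top (a point): centre of the canister's stand, at its height of 66 mm, on the rail's centre line; axes as the rail's. The stand is two steel ledges beside the bed (x 42 to 66 mm on either side, 90 mm long, each with an outer lip 7 mm high). A white blower box (x 95 to 205 mm, y -100 to 100 mm from here, 100 mm high) stands behind it
- carrier (a joint): the carrier's place on the rail in m, growing as it is pushed right (rail -y). Spring detents at 0 (first station, left end), 0.200 (drying, tray in front of the blower) and 0.270 (last; end stop 0.276) draw it in from about 4 mm; breaking out takes about 4 N, sliding under 1 N. Starts at 0 to 0.02. With cups in the tray it cannot pass while the canister is on its stand
- tray (a point): centre of the carrier's tray floor (top surface, 30 mm above the counter); axes as the rail's. The steel tray is 60 mm wide (x) by 208 mm long (y) inside, with walls 4 mm thick and 10 mm high; it holds four cups in a row along y at 52 mm spacing
- carrier_grip (a point): point to grip on the carrier's upright push plate, 145 mm to the left (+y) of the tray's centre and 75 mm above its floor; the plate is 50 mm wide (x), 8 mm thick (y), and its top is 20 mm above this point; axes as the rail's
- canister: open rectangular steel canister of white tablets, 110 (own x) x 75 (y) x 85 mm high, with a fixed bow handle; 0.35 to 0.65 kg; origin at the centre of its underside. It starts on the two ledges, across the rail, its underside 66 mm above the counter
- canister_handle (a point): middle of the canister's handle bar, 135 mm above its underside; the bar runs along the canister's x, 92 mm clear between its posts, 14 mm wide (y) and 12 mm high, and the space below it down to the rim is free for 44 mm
- mat: black rubber mat fixed on the counter, 160 (own x) x 130 mm, 4 mm thick; origin at the centre of its underside
- cup0: white plastic measuring cup standing mouth down, closed top: straight sides, 42 mm across, 55 mm high, 60 g; origin at the centre of its underside (the mouth). Two to four cups are present
- cup1: white plastic measuring cup standing mouth down, closed top: straight sides, 42 mm across, 55 mm high, 60 g; origin at the centre of its underside (the mouth). Two to four cups are present
- cup2: white plastic measuring cup standing mouth down, closed top: straight sides, 42 mm across, 55 mm high, 60 g; origin at the centre of its underside (the mouth). Two to four cups are present
- cup3: white plastic measuring cup standing mouth down, closed top: straight sides, 42 mm across, 55 mm high, 60 g; origin at the centre of its underside (the mouth). Two to four cups are present
- key (a joint): how far the timer's key is wound, in rad: 0 unwound, growing clockwise seen from above, stop at 4.7 (fully wound; 4.3 or more counts). It starts at 0 to 1.2. It is sprung and stiffer as it winds (0.05 to 0.08 N m) but stays where it is let go
- key_grip (a point): middle of the key's flat wing, on its vertical axis, 111 mm above the counter; the wing is 42 mm long (own x), 10 mm thick (own y), 30 mm high, and turns with the key; it stands 16 mm clear of the white timer box below it (110 x 110 mm, 80 mm high)
- tin: bystander: low metal tin 52 mm across, 45 mm high, standing between the cups; origin under its centre
- jar: bystander: jar 64 mm across, 80 mm high; origin under its centre
- soapbox: bystander: paper soap box 85 x 55 x 35 mm; origin under its centre
- carton: bystander: cardboard carton 45 x 75 x 100 mm; origin under its centre
- bleach: bystander: white bottle 72 mm across, 190 mm high; origin under its centre
- brush: bystander: brush 200 mm long lying on the counter; origin under its middle

How it is judged:
On the way, in this order (a step that is already met when the one before it is completed fails the run):
1. the canister stands released on the middle of the mat, the carrier still at the left end (horizontal distance between canister and mat below 0.035 m and height (world z) of canister below 0.012 m and angle between canister's own z axis and vertical below 0.1 rad and linear speed of canister below 0.02 m/s and contact force between the fingers and canister below 0.5 N and value of joint carrier below 0.05 m), for 0.2 s.
2. every cup stands mouth down in the tray, released, the carrier still at the left end (x of cup0 in the frame of tray between -0.014 and 0.014 m and y of cup0 in the frame of tray between -0.09 and 0.09 m and z of cup0 in the frame of tray between -0.006 and 0.006 m and angle between each of cup0, cup1, cup2, cup3's own z axis and vertical below 0.12 rad and linear speed of each of cup0, cup1, cup2, cup3 below 0.03 m/s and x of cup1 in the frame of tray between -0.014 and 0.014 m and y of cup1 in the frame of tray between -0.09 and 0.09 m and z of cup1 in the frame of tray between -0.006 and 0.006 m and x of cup2 in the frame of tray between -0.014 and 0.014 m and y of cup2 in the frame of tray between -0.09 and 0.09 m and z of cup2 in the frame of tray between -0.006 and 0.006 m and x of cup3 in the frame of tray between -0.014 and 0.014 m and y of cup3 in the frame of tray between -0.09 and 0.09 m and z of cup3 in the frame of tray between -0.006 and 0.006 m and contact force between the fingers and cup0 below 0.3 N and contact force between the fingers and cup1 below 0.3 N and contact force between the fingers and cup2 below 0.3 N and contact force between the fingers and cup3 below 0.3 N and value of joint carrier below 0.05 m), for 0.2 s.
3. the loaded carrier rests in the detent of the next station, in front of the blower (x of cup0 in the frame of tray between -0.014 and 0.014 m and y of cup0 in the frame of tray between -0.09 and 0.09 m and z of cup0 in the frame of tray between -0.006 and 0.006 m and angle between each of cup0, cup1, cup2, cup3's own z axis and vertical below 0.12 rad and linear speed of each of cup0, cup1, cup2, cup3 below 0.03 m/s and x of cup1 in the frame of tray between -0.014 and 0.014 m and y of cup1 in the frame of tray between -0.09 and 0.09 m and z of cup1 in the frame of tray between -0.006 and 0.006 m and x of cup2 in the frame of tray between -0.014 and 0.014 m and y of cup2 in the frame of tray between -0.09 and 0.09 m and z of cup2 in the frame of tray between -0.006 and 0.006 m and x of cup3 in the frame of tray between -0.014 and 0.014 m and y of cup3 in the frame of tray between -0.09 and 0.09 m and z of cup3 in the frame of tray between -0.006 and 0.006 m and value of joint carrier between 0.195 and 0.205 m and velocity of joint carrier between -0.01 and 0.01 m/s), for 0.3 s.
4. the timer's key is fully wound (value of joint key above 4.3 rad and value of joint carrier between 0.195 and 0.205 m), for 0.2 s.
At the end, for the whole second after the job is handed in: the canister stands upright within 35 mm of the mat's centre, every cup stands mouth down in the tray (within 14 mm of its centre line), the carrier is within 5 mm of the second station, and the key is wound to at least 4.3 rad; all at rest and released (all of step 4 and horizontal distance between canister and mat below 0.035 m and height (world z) of canister below 0.012 m and angle between canister's own z axis and vertical below 0.1 rad and linear speed of canister below 0.02 m/s and contact force between the fingers and canister below 0.5 N and x of cup0 in the frame of tray between -0.014 and 0.014 m and y of cup0 in the frame of tray between -0.09 and 0.09 m and z of cup0 in the frame of tray between -0.006 and 0.006 m and angle between each of cup0, cup1, cup2, cup3's own z axis and vertical below 0.12 rad and linear speed of each of cup0, cup1, cup2, cup3 below 0.03 m/s and x of cup1 in the frame of tray between -0.014 and 0.014 m and y of cup1 in the frame of tray between -0.09 and 0.09 m and z of cup1 in the frame of tray between -0.006 and 0.006 m and x of cup2 in the frame of tray between -0.014 and 0.014 m and y of cup2 in the frame of tray between -0.09 and 0.09 m and z of cup2 in the frame of tray between -0.006 and 0.006 m and x of cup3 in the frame of tray between -0.014 and 0.014 m and y of cup3 in the frame of tray between -0.09 and 0.09 m and z of cup3 in the frame of tray between -0.006 and 0.006 m and velocity of joint carrier between -0.01 and 0.01 m/s and velocity of joint key between -0.05 and 0.05 rad/s); the robot touches nothing.
It fails at once if the canister is tipped by more than 35 degrees (angle between canister's own z axis and vertical above 0.61 rad).
It fails at once if a bystander is knocked over or pushed more than 60 mm (distance of any of tin, jar, soapbox, carton, bleach, brush from where it was at the start of the episode above 0.06 m or angle between any of tin, jar, soapbox, carton, bleach's own z axis and vertical above 0.6 rad).
Of cup0, cup1, cup2, cup3 only 2 to 4 are there at a start; the rules pass over those that are not, and their reading is None.
At some moment in a run one of cup0, cup1, cup2, cup3 may be knocked a few centimetres aside while the robot is not near it.
It also fails if it takes over 210 s, if anything falls off the work surface, if the arm or the gripper's body presses on something with over 40 N, if the wrist force passes 120 N, or if a joint passes its speed limit or range.

## Working session

There is one attempt and no reset: what is moved stays moved. The work goes in short steps, Python scripts to look and compute and a tool call to move; the robot and the scene stay as the last step left them, time stands still between calls to the robot, and variables do not carry over. Pictures are saved under pics/ and viewed, at most 14 in all, crops included, and the job is handed in when it is done.

Besides the shell and the picture viewer there is one more tool, called after ">>>" by a JSON object that holds its "name" and its "arguments", one argument or row to a line. move_arm: Moves the arm, as the interface text tells. Its arguments: {"type":"object","properties":{"commands":{"type":"array","items":{"type":"array","items":{"type":"number"}}},"grip_force":{"type":"number"}},"required":["commands"]}

```bash
mkdir -p pics; ls; cat > h.py <<'E'
import numpy as np, cv2
from station import *
def proj(c,X):
    p=c["R"]@np.array(X,float)+c["t"]; f=200/np.tan(np.radians(c["vfov"])/2)
    return np.array([c["cx"]+f*p[0]/p[2], c["cy"]+f*p[1]/p[2]])
def ray(c,uv):
    f=200/np.tan(np.radians(c["vfov"])/2); R=np.array(c["R"]); 
    d=R.T@np.array([(uv[0]-c["cx"])/f,(uv[1]-c["cy"])/f,1.]); o=-R.T@np.array(c["t"]); return o,d
def atz(c,uv,z):
    o,d=ray(c,uv); return o+d*(z-o[2])/d[2]
def tri(a,ua,b,ub):
    o1,d1=ray(a,ua);o2,d2=ray(b,ub);d1/=np.linalg.norm(d1);d2/=np.linalg.norm(d2)
    s=np.linalg.lstsq(np.c_[d1,-d2],o2-o1,rcond=None)[0]; p,q=o1+d1*s[0],o2+d2*s[1]
    return (p+q)/2,np.linalg.norm(p-q)
E
python3 - <<'E'
from h import *
np.set_printoptions(precision=3,suppress=True)
o=get_obs(); print({k:np.round(o[k],3) for k in o})
T=camera("top");S=camera("side")
for n,c in(("top",T),("side",S)):
    cv2.imwrite(f"pics/{n}0.png",c["img"]); print(n,{k:c[k] for k in c if k!="img"})
for q,z in [("rail",0),("stand_top",.066),("tray",.03),("carrier_grip",.105),("canister",.066),("canister_handle",.201),("mat",0),("cup0",0),("key_grip",.111),("tin",0),("jar",0),("soapbox",0),("carton",0),("bleach",0),("brush",0)]:
    for n,c in(("T",T),("S",S)):
        print(q,n,[(round(r["score"],2),np.round(r["xy"],1).tolist(),np.round(atz(c,r["xy"],z)[:2],3).tolist()) for r in place_of(c,q)[:6]])
E
```

```text
pics
{'t': np.float64(0.0), 'qpos': array([-1.304,  0.333, -0.065,  1.461,  0.022,  1.35 , -0.088]), 'dq': array([ 0.001, -0.002, -0.   ,  0.002, -0.   ,  0.001,  0.001]), 'tau': array([ -0.   , -62.542,   0.049, -39.163,   0.016,   0.009,  -0.   ]), 'tcp_pos': array([0.178, 0.599, 0.242]), 'eef_rot': array([-0.   ,  0.144,  0.99 , -0.001]), 'force': array([-0.9  ,  0.126, -0.652]), 'moment': array([ 0.008, -0.012,  0.023]), 'gripper_force': np.float64(0.0), 'gripper_width': np.float64(1.004)}
top {'vfov': 48.10843396399828, 'cx': 321.50057242113996, 'cy': 188.25727535247006, 'R': array([[-0.025, -1.   ,  0.004],
       [-0.98 ,  0.024, -0.2  ],
       [ 0.2  , -0.009, -0.98 ]]), 't': array([0.016, 0.618, 1.241]), 'shot': 1}
side {'vfov': 56.38879434765157, 'cx': 324.34919845912344, 'cy': 201.82221451985774, 'R': array([[ 0.992, -0.125,  0.003],
       [-0.08 , -0.647, -0.758],
       [ 0.097,  0.752, -0.652]]), 't': array([-0.559,  0.164,  1.007]), 'shot': 2}
rail T [(0.69, [318.8, 189.4], [0.628, 0.008]), (0.44, [352.1, 186.8], [0.633, -0.094])]
rail S []
stand_top T [(0.67, [350.5
[... 1256 characters left out ...]
]
tin S []
jar T [(0.63, [229.5, 149.6], [0.76, 0.282])]
jar S [(0.59, [372.3, 177.4], [0.769, 0.291])]
soapbox T [(0.61, [176.3, 251.5], [0.45, 0.435])]
soapbox S [(0.93, [277.3, 162.3], [0.443, 0.423])]
carton T [(0.61, [292.5, 147.5], [0.762, 0.087])]
carton S [(0.93, [380.9, 216.5], [0.751, 0.092])]
bleach T [(0.63, [425.8, 161.3], [0.708, -0.324]), (0.48, [176.6, 200.9], [0.603, 0.44])]
bleach S [(0.86, [411.1, 349.0], [0.714, -0.336]), (0.69, [351.2, 208.7], [0.667, 0.138]), (0.48, [323.1, 155.7], [0.616, 0.446])]
brush T [(0.75, [319.4, 191.8], [0.62, 0.007])]
brush S [(0.7, [352.4, 251.5], [0.638, -0.039]), (0.65, [322.6, 154.3], [0.615, 0.456]), (0.3, [372.1, 176.0], [0.77, 0.299])]
```

View pics/top0.png

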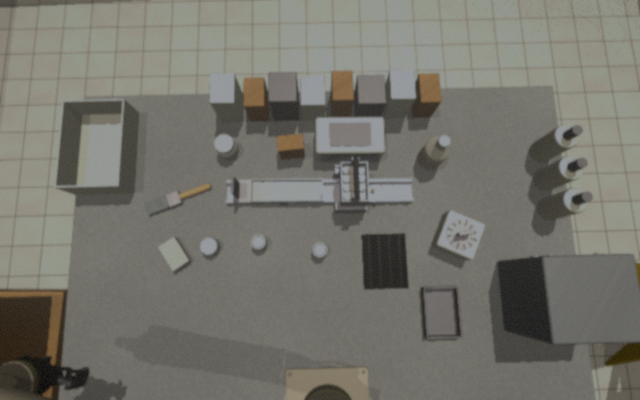

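View pics/side0.png

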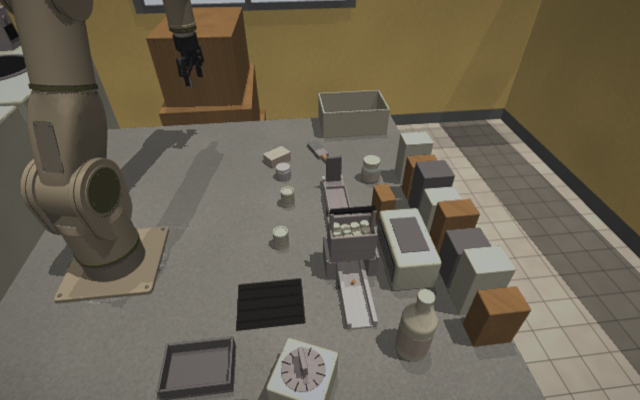

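```bash
python3 - <<'E'
import cv2
a=cv2.imread("pics/top0.png");b=cv2.imread("pics/side0.png")
cv2.imwrite("pics/c1.png",cv2.resize(a[130:275,190:500],None,fx=2.55,fy=2.55,interpolation=cv2.INTER_CUBIC))
cv2.imwrite("pics/c2.png",cv2.resize(b[140:330,230:440],None,fx=3.1,fy=3.1,interpolation=cv2.INTER_CUBIC))
E
```

```text
(no output)
```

View pics/c1.png

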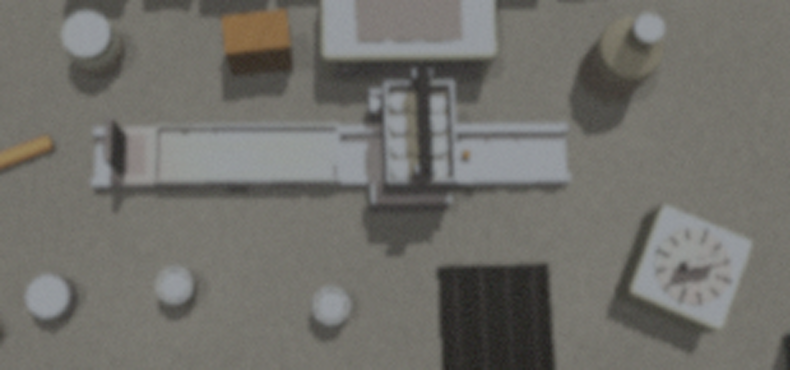

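View pics/c2.png

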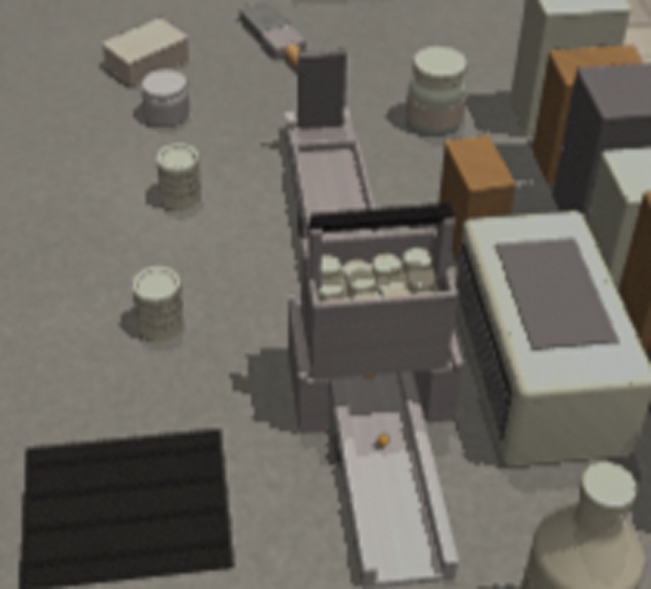

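```bash
cat >> h.py <<'E'
np.set_printoptions(precision=4,suppress=True)
from scipy.spatial.transform import Rotation as Ro
def pose():
    o=get_obs(); w,x,y,z=o["eef_rot"]; R=Ro.from_quat([x,y,z,w]).as_matrix(); return np.array(o["tcp_pos"]),R,o
def goto(X,yaw_y=None):
    """tool-frame shift to X, after turning so that tool y is at world angle yaw_y (mod pi)"""
    p,R,o=pose(); turn=0
    if yaw_y is not None:
        a=np.arctan2(R[1,1],R[0,1]); turn=-((yaw_y-a+np.pi/2)%np.pi-np.pi/2)
        R=R@Ro.from_rotvec([0,0,turn]).as_matrix()
    print("at",p,"turn",round(turn,3),"shift",R.T@(np.array(X)-p),"q7",round(o["qpos"][6],2))
E
python3 - <<'E'
from h import *
T=camera("top");S=camera("side")
def seg(c,box,f):
    x0,y0,x1,y1=box; g=c["img"][y0:y1,x0:x1].astype(int); m=f(g).astype(np.uint8)
    cs,_=cv2.findContours(m,cv2.RETR_EXTERNAL,cv2.CHAIN_APPROX_NONE); k=max(cs,key=cv2.contourArea)
    return k[:,0,:]+[x0,y0]
for n,c,b in(("T",T,(355,228,415,295)),("S",S,(230,275,312,332))):
    k=seg(c,b,lambda g:g.max(2)<50)
    w=np.array([atz(c,p,.004)[:2] for p in k],np.float32); print("mat",n,cv2.minAreaRect(w))
for b in((248,228,272,256),(308,236,332,264),(198,232,222,262)):
    g=T["img"][b[1]:b[3],b[0]:b[2]].astype(int).max(2); print(g.min(),np.median(g),g.max())
    for th in (130,150,170):
        k=seg(T,b,lambda g:g.max(2)>th); w=np.array([atz(T,p,.055)[:2] for p in k],np.float32)
        print("cup",th,np.round(cv2.minEnclosingCircle(w),4) if 0 else cv2.minEnclosingCircle(w))
k=seg(T,(440,205,490,262),lambda g:g.max(2)>150); w=np.array([atz(T,p,.08)[:2] for p in k],np.float32); print("timer",cv2.minAreaRect(w))
# candidate rail corners and tray from crop
f=lambda u,v:(u/2.55+190,v/2.55+130)
for nm,uv,z in [("railUR",(568,123),.024),("railLR",(568,184),.024),("railUL",(93,126),.024),("railLL",(93,188),.024),("trayUL",(157,129),.04),("trayLL",(157,183),.04),("trayUR",(338,125),.04),("handle",(422,70),.207),("handleL",(422,180),.207),("canUL",(385,82),.151),("canUR",(455,80),.151),("canLL",(386,185),.151),("canLR",(456,183),.151),("plate",(118,123),.125),("plateB",(118,180),.125)]:
    print(nm,atz(T,f(*uv),z)[:2])
for i in range(2):
  for q,z in [("canister_handle",.201),("key_grip",.111),("carrier_grip",.105),("tray",.03),("rail",0),("stand_top",.066)]:
    t,s=place_of(T,q),place_of(S,q)
    print(q,[np.round(tri(T,a["xy"],S,b["xy"])[0],3).tolist()+[round(tri(T,a["xy"],S,b["xy"])[1],3)] for a in t[:2] for b in s[:3]])
  T=camera("top");S=camera("side")
goto([.618,-.084,.30],np.pi/2)
E
```

```text
mat T ((0.40780627727508545, -0.17903773486614227), (0.1511114239692688, 0.12281200289726257), 1.0637702941894531)
mat S ((0.4079288840293884, -0.18062174320220947), (0.12712794542312622, 0.15662427246570587), 89.991943359375)
69 119.0 161
cup 130 ((0.47163936495780945, 0.1872461587190628), 0.02051273174583912)
cup 150 ((0.469061017036438, 0.18555143475532532), 0.014395968057215214)Traceback (most recent call last):
  File "<stdin>", line 13, in <module>
  File "<stdin>", line 5, in seg
ValueError: max() iterable argument is empty
```

```bash
python3 - <<'E'
from h import *
T=camera("top");S=camera("side")
def seg(c,box,f):
    x0,y0,x1,y1=box; g=c["img"][y0:y1,x0:x1].astype(int); m=f(g).astype(np.uint8)
    cs,_=cv2.findContours(m,cv2.RETR_EXTERNAL,cv2.CHAIN_APPROX_NONE); k=max(cs,key=cv2.contourArea)
    return k[:,0,:]+[x0,y0]
for b in((248,228,272,256),(308,236,332,264)):
    for th in (125,133,140):
        k=seg(T,b,lambda g:g.max(2)>th); w=np.array([atz(T,p,.055)[:2] for p in k],np.float32)
        print("cup",th,cv2.minEnclosingCircle(w))
k=seg(T,(435,205,490,265),lambda g:g.max(2)>135); w=np.array([atz(T,p,.08)[:2] for p in k],np.float32); print("timer",cv2.minAreaRect(w))
f=lambda u,v:(u/2.55+190,v/2.55+130)
for nm,uv,z in [("railUR",(568,123),.024),("railLR",(568,184),.024),("railUL",(93,126),.024),("railLL",(93,188),.024),("trayUL",(157,129),.04),("trayLL",(157,183),.04),("trayUR",(338,125),.04),("handle",(422,70),.207),("handleL",(422,180),.207),("canUL",(385,82),.151),("canUR",(455,80),.151),("canLL",(386,185),.151),("canLR",(456,183),.151),("plate",(118,123),.125),("plateB",(118,180),.125)]:
    print(nm,atz(T,f(*uv),z)[:2])
for q,z in [("canister_handle",.201),("key_grip",.111),("carrier_grip",.105),("tray",.03),("stand_top",.066)]:
    t,s=place_of(T,q),place_of(S,q)
    print(q,[np.round(tri(T,a["xy"],S,b["xy"])[0],3).tolist()+[round(tri(T,a["xy"],S,b["xy"])[1],3)] for a in t[:2] for b in s[:3]])
goto([.618,-.084,.30],np.pi/2)
E
```

```text
cup 125 ((0.4706656038761139, 0.18816567957401276), 0.02183987759053707)
cup 133 ((0.47043803334236145, 0.18731911480426788), 0.019934114068746567)
cup 140 ((0.4700550436973572, 0.18619775772094727), 0.01724013313651085)
cup 125 ((0.4440837502479553, 0.011352213099598885), 0.02141105756163597)
cup 133 ((0.4432402551174164, 0.011368528939783573), 0.019626839086413383)
cup 140 ((0.4438910484313965, 0.011732954531908035), 0.017719926312565804)
timer ((0.47424983978271484, -0.3887355923652649), (0.10616859793663025, 0.10555865615606308), 65.01946258544922)
railUR [ 0.6501 -0.2753]
railLR [ 0.5771 -0.2705]
railUL [0.6601 0.285 ]
railLL [0.586  0.2837]
trayUL [0.651  0.2072]
trayLL [0.5873 0.2068]
trayUR [ 0.6507 -0.0035]
handle [ 0.6688 -0.0892]
handleL [ 0.5543 -0.0846]
canUL [ 0.6718 -0.0539]
canUR [ 0.6722 -0.1292]
canLL [ 0.5596 -0.0512]
canLR [ 0.5599 -0.1251]
plate [0.6396 0.2369]
plateB [0.5766 0.2361]
canister_handle [[0.619, -0.081, 0.204, np.float64(0.003)]]
key_grip [[0.472, -0.392, 0.115, np.float64(0.002)], [0.455, -0.314, 0.35, np.float64(0.008)]]
carrier_grip [[0.627, 0.25, 0.107, np.float64(0.006)], [0.526, 0.217, 0.181, np.float64(0.162)]]
tray [[0.617, 0.102, 0.032, np.float64(0.001)]]
stand_top [[0.622, -0.085, 0.073, np.float64(0.003)]]
at [0.1785 0.599  0.2423] turn -0.29 shift [-0.4394 -0.683  -0.0578] q7 -0.09
```

>>> {"name": "move_arm", "arguments": {
  "commands": [
    [1,0,0,-0.02,-0.1],
    [1,0,0,-0.02,-0.1],
    [1,0,0,-0.02,-0.1],
    [1,-0.01,-0.015,0,0],
    [1,-0.022,-0.034,0,0],
    [1,-0.022,-0.034,0,0],
    [1,-0.022,-0.034,0,0],
    [1,-0.022,-0.034,0,0],
    [1,-0.022,-0.034,0,0],
    [1,-0.022,-0.034,0,0]
  ]
}}

```text
t: 3.13
tcp_pos: [0.3236, 0.3796, 0.3025]
eef_rot: [0.0, -0.005, 1.0, 0.0]
force: [1.6, 0.6, 0.1]
gripper_width: 0.999
gripper_force: 0.0
```

>>> {"name": "move_arm", "arguments": {
  "commands": [
    [1,-0.022,-0.034,0,0],
    [1,-0.022,-0.034,0,0],
    [1,-0.022,-0.034,0,0],
    [1,-0.022,-0.034,0,0],
    [1,-0.022,-0.034,0,0],
    [1,-0.022,-0.034,0,0],
    [1,-0.022,-0.034,0,0],
    [1,-0.022,-0.034,0,0],
    [1,-0.022,-0.034,0,0],
    [1,-0.022,-0.034,0,0]
  ]
}}

```text
t: 3.97
tcp_pos: [0.547, 0.0418, 0.3027]
eef_rot: [0.0, -0.005, 1.0, 0.0]
force: [-0.8, 0.7, -1.2]
gripper_width: 0.997
gripper_force: 0.0
```

>>> {"name": "move_arm", "arguments": {
  "commands": [
    [1,-0.022,-0.034,0,0],
    [1,-0.02,-0.03,0,0],
    [1,-0.013,-0.02,0,0],
    [1,0,0,0,0],
    [1,0,0,0,0]
  ]
}}

```text
t: 4.38
tcp_pos: [0.6023, -0.0412, 0.3019]
eef_rot: [-0.0, -0.004, 1.0, -0.0]
force: [-0.2, 0.7, -0.4]
gripper_width: 0.999
gripper_force: 0.0
```

```bash
python3 - <<'E'
from h import *
goto([.617,-.087,.19],np.pi/2-.017)
T=camera("top");S=camera("side")
for q,z in [("canister_handle",.201)]:
  for c in(T,S): print([(r["score"],r["xy"],atz(c,r["xy"],z)) for r in place_of(c,q)])
E
```

```text
at [ 0.6023 -0.0412  0.3019] turn 0.024 shift [-0.0155 -0.0455  0.1119] q7 1.68
[]
[(0.69, [352.4, 209.2], array([ 0.6186, -0.0846,  0.201 ]))]
```

>>> {"name": "move_arm", "arguments": {
  "commands": [
    [1,-0.008,-0.022,0,0.024],
    [1,-0.0075,-0.0225,0,0],
    [1,0,0,0.02,0],
    [1,0,0,0.03,0],
    [1,0,0,0.03,0],
    [1,0,0,0.02,0],
    [1,0,0,0.012,0],
    [1,0,0,0,0],
    [0,0,0,0,0],
    [0,0,0,0,0]
  ],
  "grip_force": 60
}}

```text
t: 5.42
tcp_pos: [0.6184, -0.0841, 0.1921]
eef_rot: [0.001, 0.007, 1.0, 0.0]
force: [0.2, -0.3, 0.1]
gripper_width: 0.746
gripper_force: 0.0
```

>>> {"name": "move_arm", "arguments": {
  "commands": [
    [0,0,0,0,0],
    [0,0,0,0,0],
    [0,0,0,0,0],
    [0,0,0,0,0],
    [0,0,0,0,0],
    [0,0,0,0,0]
  ],
  "grip_force": 60
}}

```text
t: 5.92
tcp_pos: [0.6178, -0.085, 0.1909]
eef_rot: [0.0, 0.007, 1.0, -0.0]
force: [-0.7, -3.6, 4.3]
gripper_width: 0.155
gripper_force: 59.0
```

>>> {"name": "move_arm", "arguments": {
  "commands": [
    [0,0,0,-0.003,0],
    [0,0,0,-0.006,0],
    [0,0,0,-0.01,0],
    [0,0,0,-0.015,0],
    [0,0,0,-0.015,0],
    [0,0,0,-0.012,0],
    [0,0,0,-0.006,0],
    [0,0,0,-0.003,0],
    [0,0,0,0,0],
    [0,0,0,0,0]
  ]
}}

```text
t: 6.75
tcp_pos: [0.6173, -0.0841, 0.2596]
eef_rot: [-0.0, 0.007, 1.0, 0.0]
force: [-0.6, 0.7, -6.6]
gripper_width: 0.154
gripper_force: 58.6
```

```bash
python3 - <<'E'
from h import *
goto([.408,-.18,.26])
T=camera("top");S=camera("side")
for n,c in(("T",T),("S",S)):
  for q,z in [("canister",.136),("mat",0)]:
    print(q,n,[(r["score"],r["xy"],atz(c,r["xy"],z)) for r in place_of(c,q)[:2]])
cv2.imwrite("pics/s1.png",cv2.resize(S["img"][120:340,220:460],None,fx=2.5,fy=2.5))
E
```

```text
at [ 0.6173 -0.0841  0.2596] turn 0 shift [ 0.208  -0.0987 -0.0002] q7 1.75
canister T [(0.73, [211.1, 250.4], array([0.4415, 0.2993, 0.136 ]))]
mat T [(0.97, [380.9, 259.6], array([ 0.4115, -0.1701,  0.    ]))]
canister S [(0.72, [354.4, 227.3], array([ 0.6279, -0.0799,  0.136 ]))]
mat S [(0.77, [268.8, 301.2], array([ 0.4045, -0.1731,  0.    ]))]
```

View pics/s1.png

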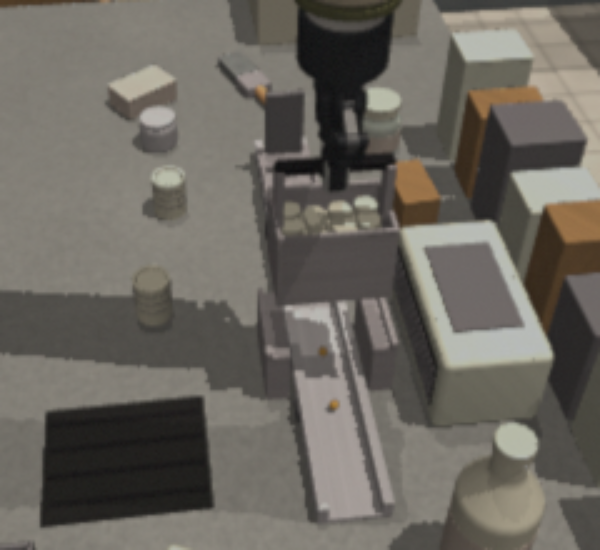

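>>> {"name": "move_arm", "arguments": {
  "commands": [
    [0,0.006,-0.003,0,0],
    [0,0.014,-0.006,0,0],
    [0,0.024,-0.011,0,0],
    [0,0.03,-0.014,0,0],
    [0,0.03,-0.014,0,0],
    [0,0.03,-0.014,0,0],
    [0,0.03,-0.014,0,0],
    [0,0.024,-0.011,0,0],
    [0,0.014,-0.006,0,0],
    [0,0.006,-0.003,0,0]
  ]
}}

```text
t: 7.88
tcp_pos: [0.4058, -0.1788, 0.2604]
eef_rot: [0.0, 0.008, 1.0, 0.001]
force: [0.4, 0.2, -4.2]
gripper_width: 0.152
gripper_force: 58.5
```

>>> {"name": "move_arm", "arguments": {
  "commands": [
    [0,0,0,0,0],
    [0,0,0,0.008,0],
    [0,0,0,0.016,0],
    [0,0,0,0.022,0],
    [0,0,0,0.022,0],
    [0,0,0,0.022,0],
    [0,0,0,0.016,0],
    [0,0,0,0.01,0],
    [0,0,0,0.006,0],
    [0,0,0,0,0]
  ]
}}

```text
t: 8.72
tcp_pos: [0.4082, -0.177, 0.1372]
eef_rot: [-0.001, 0.007, 1.0, -0.0]
force: [-0.7, -0.2, -4.3]
gripper_width: 0.152
gripper_force: 58.6
```

```bash
python3 - <<'E'
from h import *
goto([.408,-.18,.131]); print(get_obs()["force"])
T=camera("top");S=camera("side")
for n,c in(("T",T),("S",S)):
  for q,z in [("canister",.014),("mat",0)]:
    print(q,n,[(r["score"],r["xy"],atz(c,r["xy"],z)) for r in place_of(c,q)[:2]])
cv2.imwrite("pics/s2.png",cv2.resize(S["img"][160:360,180:400],None,fx=2.5,fy=2.5))
E
```

```text
at [ 0.4082 -0.177   0.1372] turn 0 shift [ 0.0001 -0.003   0.0062] q7 1.88
[-0.7007 -0.1591 -4.2845]
canister T [(0.85, [384.7, 264.5], array([ 0.3965, -0.1786,  0.014 ]))]
mat T [(0.77, [383.4, 259.6], array([ 0.4113, -0.1775,  0.    ])), (0.69, [175.2, 253.7], array([0.4439, 0.4377, 0.    ]))]
canister S [(0.89, [272.1, 302.3], array([ 0.4135, -0.187 ,  0.014 ]))]
mat S [(0.61, [271.0, 300.7], array([ 0.4099, -0.1723,  0.    ])), (0.23, [337.0, 211.3], array([0.6203, 0.1317, 0.    ]))]
```

View pics/s2.png

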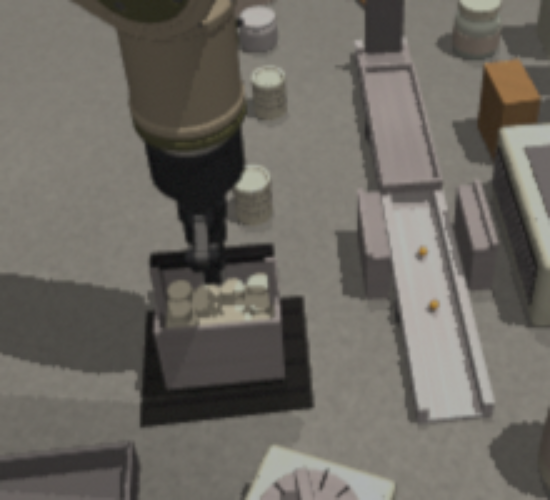

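>>> {"name": "move_arm", "arguments": {
  "commands": [
    [0,0,0,0.003,0],
    [0,0,0,0.002,0],
    [0,0,0,0.002,0],
    [0,0,0,0.001,0],
    [0,0,0,0,0],
    [0,0,0,0,0]
  ]
}}

```text
t: 9.52
tcp_pos: [0.4082, -0.1774, 0.1302]
eef_rot: [-0.0, 0.007, 1.0, 0.0]
force: [0.6, -0.1, -5.2]
gripper_width: 0.149
gripper_force: 58.6
```

>>> {"name": "move_arm", "arguments": {
  "commands": [
    [0,0,0,0.002,0],
    [0,0,0,0.001,0],
    [0,0,0,0,0],
    [0,0,0,0,0]
  ]
}}

```text
t: 9.85
tcp_pos: [0.4088, -0.1784, 0.1284]
eef_rot: [0.001, 0.007, 1.0, -0.0]
force: [-5.2, -1.8, 9.6]
gripper_width: 0.149
gripper_force: 60.7
```

>>> {"name": "move_arm", "arguments": {
  "commands": [
    [0.5,0,0,0,0],
    [0.5,0,0,0,0],
    [0.5,0,0,0,0],
    [0.5,0,0,0,0],
    [0.5,0,0,-0.01,0],
    [0.5,0,0,-0.02,0],
    [0.5,0,0,-0.03,0],
    [0.5,0,0,-0.03,0],
    [1,0,0,-0.02,0],
    [1,0,0,0,0]
  ]
}}

```text
t: 10.68
tcp_pos: [0.4101, -0.1781, 0.242]
eef_rot: [0.003, 0.007, 1.0, -0.0]
force: [0.4, 0.2, 0.3]
gripper_width: 0.769
gripper_force: 0.0
```

>>> {"name": "move_arm", "arguments": {
  "commands": [
    [1,0,0.03,0,0],
    [1,0,0.03,0,0],
    [1,0,0.04,0,0],
    [1,0,0.04,0,0],
    [1,0,0.04,0,0],
    [1,0,0.04,0,0],
    [1,0,0.04,0,0],
    [1,0,0.04,0,0],
    [1,0,0.03,0,0],
    [1,0,0.02,0,0]
  ]
}}

```text
t: 11.52
tcp_pos: [0.4122, 0.176, 0.2374]
eef_rot: [-0.0, 0.005, 1.0, 0.0]
force: [-0.2, -0.4, 0.4]
gripper_width: 1.0
gripper_force: 0.0
```

```bash
cat >> h.py <<'E'
def cupfind(T,S,xy,r=14,th=125):
    u,v=proj(T,[*xy,.055]).astype(int); g=T["img"][v-r:v+r+1,u-r:u+r+1].astype(int).max(2)
    cs,_=cv2.findContours((g>th).astype(np.uint8),cv2.RETR_EXTERNAL,cv2.CHAIN_APPROX_NONE)
    if not cs: return None
    k=max(cs,key=cv2.contourArea)[:,0,:]+[u-r,v-r]
    return cv2.minEnclosingCircle(np.array([atz(T,p,.055)[:2] for p in k],np.float32))
E
python3 - <<'E'
from h import *
T=camera("top");S=camera("side")
for xy in((.4705,.1873),(.4437,.0113)): print(cupfind(T,S,xy))
for n,c in(("T",T),("S",S)):
  for q,z in [("canister",.004),("mat",0),("cup0",0),("tray",.03),("carrier_grip",.105)]:
    print(q,n,[(r["score"],r["xy"],atz(c,r["xy"],z)) for r in place_of(c,q)[:4]])
goto([.4705,.1873,.2])
cv2.imwrite("pics/t3.png",cv2.resize(T["img"][130:310,190:470],None,fx=2.5,fy=2.5))
E
```

```text
((0.47334182262420654, 0.18416796624660492), 0.020138923078775406)
((0.44377630949020386, 0.010160842910408974), 0.02071526274085045)
canister T [(0.76, [382.4, 262.6], array([ 0.4025, -0.1736,  0.004 ]))]
mat T []
cup0 T [(0.75, [318.0, 253.7], array([0.4334, 0.0153, 0.    ])), (0.55, [257.5, 241.8], array([0.473 , 0.1945, 0.    ])), (0.51, [386.2, 259.0], array([ 0.4128, -0.1859,  0.    ]))]
tray T [(0.66, [285.7, 191.5], array([0.6175, 0.107 , 0.03  ]))]
carrier_grip T [(0.56, [233.2, 188.7], array([0.6143, 0.2488, 0.105 ])), (0.48, [318.0, 253.7], array([0.4275, 0.015 , 0.105 ]))]
canister S [(0.82, [272.6, 301.4], array([ 0.414 , -0.1776,  0.004 ]))]
mat S [(0.6, [270.6, 301.5], array([ 0.4089, -0.1745,  0.    ]))]
cup0 S [(0.83, [288.8, 201.0], array([0.4735, 0.1997, 0.    ])), (0.67, [282.6, 246.3], array([0.4456, 0.0048, 0.    ]))]
tray S [(0.98, [335.9, 208.9], array([0.6129, 0.1101, 0.03  ]))]
carrier_grip S [(0.92, [332.9, 163.5], array([0.6214, 0.2417, 0.105 ]))]
at [0.4132 0.1721 0.2374] turn 0 shift [-0.0571  0.016   0.0374] q7 1.05
```

View pics/t3.png

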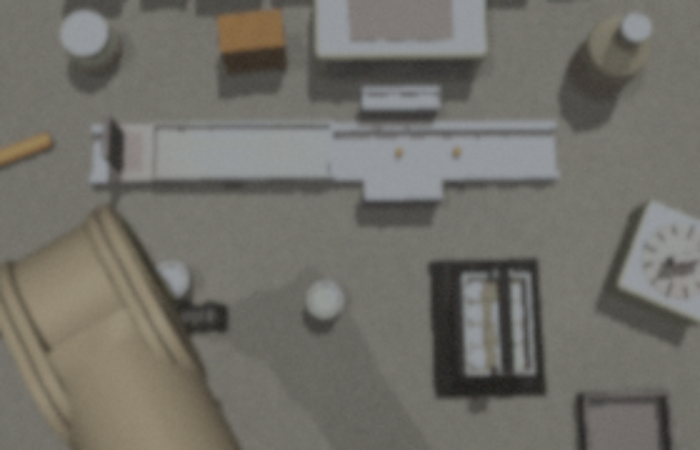

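>>> {"name": "move_arm", "arguments": {
  "commands": [
    [1,-0.02,0.006,0,0],
    [1,-0.027,0.007,0,0],
    [1,-0.01,0.003,0,0],
    [1,0,0,0.03,0],
    [1,0,0,0.04,0],
    [1,0,0,0.04,0],
    [1,0,0,0.04,0],
    [1,0,0,0.03,0],
    [1,0,0,0.015,0],
    [1,0,0,0,0]
  ],
  "grip_force": 25
}}

```text
t: 12.95
tcp_pos: [0.4678, 0.1865, 0.0388]
eef_rot: [-0.003, 0.007, 1.0, -0.002]
force: [-0.9, -0.5, 0.2]
gripper_width: 1.001
gripper_force: 0.0
```

```bash
python3 - <<'E'
from h import *
goto([.4705,.1873,.040])
S=camera("side"); cv2.imwrite("pics/s3.png",cv2.resize(S["img"][120:260,220:400],None,fx=3,fy=3))
E
```

```text
at [0.4678 0.1865 0.0388] turn 0 shift [-0.0027  0.0009 -0.0012] q7 1.14
```

View pics/s3.png

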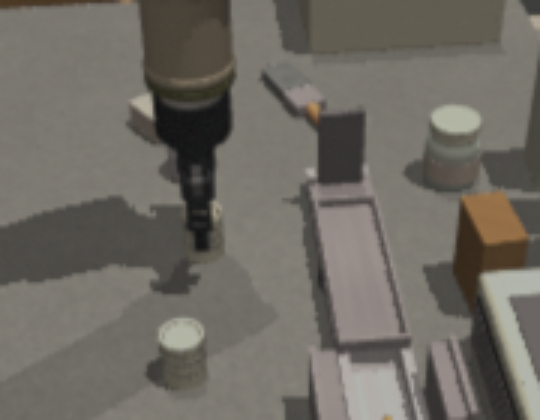

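>>> {"name": "move_arm", "arguments": {
  "commands": [
    [0,-0.003,0.001,0,0],
    [0,0,0,0,0],
    [0,0,0,0,0],
    [0,0,0,0,0],
    [0,0,0,0,0],
    [0,0,0,0,0],
    [0,0,0,-0.01,0],
    [0,0,0,-0.03,0],
    [0,0,0,-0.03,0],
    [0,0,0,-0.02,0]
  ]
}}

```text
t: 13.83
tcp_pos: [0.474, 0.1889, 0.1358]
eef_rot: [0.001, 0.007, 1.0, 0.001]
force: [0.4, -0.1, 0.5]
gripper_width: 0.483
gripper_force: 25.6
```

```bash
python3 - <<'E'
from h import *
goto([.617,.153,.128],np.pi/2-.017); print(get_obs()["gripper_width"])
E
```

```text
at [0.474  0.1889 0.1358] turn 0.003 shift [-0.1436 -0.0335  0.0081] q7 1.12
0.48265052758816995
```

>>> {"name": "move_arm", "arguments": {
  "commands": [
    [0,-0.01,-0.003,0,0],
    [0,-0.025,-0.006,0,0],
    [0,-0.035,-0.008,0,0],
    [0,-0.035,-0.008,0,0],
    [0,-0.025,-0.006,0,0],
    [0,-0.013,-0.003,0,0],
    [0,0,0,0.01,0],
    [0,0,0,0.02,0],
    [0,0,0,0.01,0],
    [0,0,0,0,0]
  ]
}}

```text
t: 14.67
tcp_pos: [0.6133, 0.1527, 0.0892]
eef_rot: [-0.003, 0.007, 1.0, -0.001]
force: [-0.4, -0.1, -0.9]
gripper_width: 0.479
gripper_force: 25.6
```

```bash
python3 - <<'E'
from h import *
goto([.617,.153,.071])
T=camera("top");S=camera("side"); cv2.imwrite("pics/s4.png",cv2.resize(np.hstack([S["img"][130:270,270:410],T["img"][130:270,210:350]]),None,fx=2.5,fy=2.5))
E
```

```text
at [0.6133 0.1527 0.0892] turn 0 shift [-0.0038  0.0004  0.0181] q7 1.33
```

View pics/s4.png

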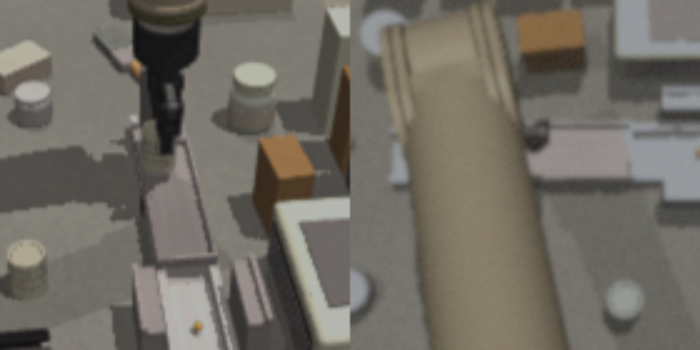

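```bash
python3 - <<'E'
from h import *
S=camera("side")
for x in(.6133,.605): print(x,[proj(S,[x+s*.021,.1527,z]) for s in(-1,1) for z in (.05,.09)])
v=int(proj(S,[.605,.1527,.07])[1]); print(v)
for r in range(v-10,v+9,3): print(r,S["img"][r,318:345].max(1))
print(proj(S,[.587,.1527,.04]),proj(S,[.647,.1527,.04]))
E
```

```text
0.6133 [array([327.354, 195.432]), array([327.4635, 185.1813]), array([340.854 , 194.3713]), array([341.276 , 184.1332])]
0.605 [array([324.6748, 195.6425]), array([324.7219, 185.3893]), array([338.1937, 194.5803]), array([338.5543, 184.3397])]
190
180 [126 125 124 121 101  91  93  93  71  96 109 115 104  97  68  26  18  22
  23  22  24  23  18  26  73 135 128]
183 [129 121  82  75  77 117 150 149 129  87  95  98  99 101  94  49  22  21
  26  24  25  26  33  48  90 148 140]
186 [ 82  81  78  78  73  87 109 111 103  75  75  83  89  90  88  66  48  23
  24  22  26  50  83  94  94  94 109]
189 [130 124  88  80  77  66  72  86  82  77  78  83  89  90  80  64  44  24
  23  23  28  60 112 153 150 128  92]
192 [ 79  85  96  80  79  76  79  76  91  79  80  86  90  90  89  87  85  81
  81  81  91  93 116 152 155 149 125]
195 [ 79  80  82  82  82  78  67  74  88  83  85  89  90  87  87  87  85  83
  87  97 102 106 135 154 156 154 142]
198 [ 80  81  82  80  82  78  69  79  74  79  82  84  88  92  92  91  89  90
 100  98 117 132 150 153 155 156 154]
[325.6267 198.057 ] [344.792  196.5386]
```

>>> {"name": "move_arm", "arguments": {
  "commands": [
    [0,-0.004,0,0.008,0],
    [0,0,0,0.006,0],
    [0,0,0,0.003,0],
    [0,0,0,0.001,0],
    [0,0,0,0,0],
    [0,0,0,0,0]
  ]
}}

```text
t: 15.32
tcp_pos: [0.6199, 0.1527, 0.0744]
eef_rot: [0.0, 0.007, 1.0, 0.0]
force: [-0.2, 0.2, -0.5]
gripper_width: 0.479
gripper_force: 25.7
```

>>> {"name": "move_arm", "arguments": {
  "commands": [
    [0,0,0,0.001,0],
    [0,0,0,0.001,0],
    [0,0,0,0.001,0],
    [0,0,0,0.0005,0],
    [0,0,0,0,0],
    [0,0,0,0,0]
  ]
}}

```text
t: 15.82
tcp_pos: [0.6204, 0.1537, 0.0737]
eef_rot: [0.001, 0.007, 1.0, 0.001]
force: [-8.8, -1.0, 22.1]
gripper_width: 0.48
gripper_force: 27.7
```

>>> {"name": "move_arm", "arguments": {
  "commands": [
    [0,0,0,-0.002,0],
    [0.65,0,0,0,0],
    [0.65,0,0,0,0],
    [0.65,0,0,0,0],
    [0.65,0,0,-0.01,0],
    [0.65,0,0,-0.03,0],
    [0.65,0,0,-0.04,0],
    [1,0,0,-0.04,0],
    [1,0.03,-0.03,-0.02,0],
    [1,0.035,-0.035,0,0]
  ]
}}

```text
t: 16.65
tcp_pos: [0.5652, 0.0989, 0.2158]
eef_rot: [0.004, 0.005, 1.0, 0.001]
force: [0.0, -1.6, 1.3]
gripper_width: 0.999
gripper_force: 0.0
```

>>> {"name": "move_arm", "arguments": {
  "commands": [
    [1,0.035,-0.035,0,0],
    [1,0.03,-0.03,0,0],
    [1,0.02,-0.01,0,0],
    [1,0,0,0,0],
    [1,0,0,0,0]
  ]
}}

```text
t: 17.07
tcp_pos: [0.4827, 0.029, 0.2116]
eef_rot: [0.001, 0.008, 1.0, 0.001]
force: [-0.8, 1.3, -0.2]
gripper_width: 0.999
gripper_force: 0.0
```

```bash
python3 - <<'E'
from h import *
T=camera("top");S=camera("side")
print(cupfind(T,S,(.4437,.0113)))
for n,c in(("T",T),("S",S)):
  for q,z in [("cup0",0),("cup0",.03),("tray",.03)]:
    print(q,z,n,[(r["score"],r["xy"],atz(c,r["xy"],z)) for r in place_of(c,q)[:4]])
goto([.4437,.0113,.04],np.pi/2-.017)
cv2.imwrite("pics/s5.png",cv2.resize(np.hstack([S["img"][140:280,255:395],T["img"][130:270,210:350]]),None,fx=2.8,fy=2.8))
E
```

```text
((0.4468217194080353, 0.011949778534471989), 0.05627616494894028)
cup0 0 T [(0.74, [212.4, 247.9], array([0.4582, 0.3281, 0.    ])), (0.62, [268.0, 190.5], array([0.6279, 0.1631, 0.    ]))]
cup0 0.03 T [(0.74, [212.4, 247.9], array([0.456, 0.321, 0.03 ])), (0.62, [268.0, 190.5], array([0.6219, 0.1597, 0.03  ]))]
tray 0.03 T [(0.9, [282.7, 192.3], array([0.6153, 0.116 , 0.03  ]))]
cup0 0 S [(0.77, [337.0, 200.9], array([0.6279, 0.1812, 0.    ])), (0.73, [283.3, 246.6], array([0.4475, 0.0034, 0.    ])), (0.19, [276.7, 160.4], array([0.4416, 0.436 , 0.    ]))]
cup0 0.03 S [(0.77, [337.0, 200.9], array([0.6219, 0.1466, 0.03  ])), (0.73, [283.3, 246.6], array([ 0.4484, -0.0244,  0.03  ])), (0.19, [276.7, 160.4], array([0.4427, 0.3916, 0.03  ]))]
tray 0.03 S [(0.95, [338.0, 211.1], array([0.6177, 0.0995, 0.03  ]))]
at [0.4833 0.0299 0.2103] turn 0.004 shift [ 0.0392 -0.0192  0.1703] q7 1.41
```

View pics/s5.png

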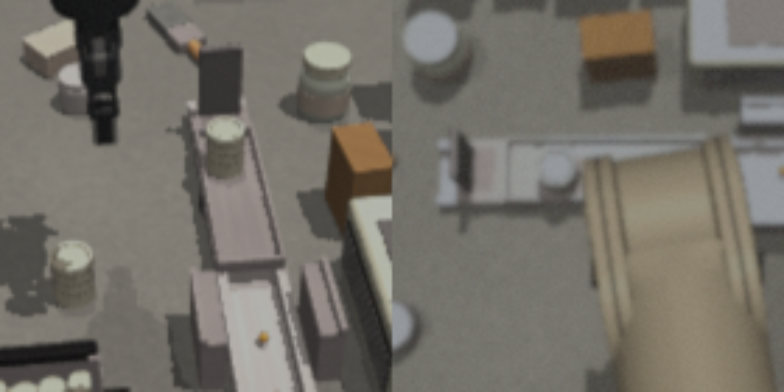

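>>> {"name": "move_arm", "arguments": {
  "commands": [
    [1,0.02,-0.01,0,0],
    [1,0.019,-0.009,0,0],
    [1,0,0,0,0],
    [1,0,0,0.03,0],
    [1,0,0,0.04,0],
    [1,0,0,0.04,0],
    [1,0,0,0.03,0],
    [1,0,0,0.02,0],
    [1,0,0,0.01,0],
    [1,0,0,0,0]
  ]
}}

```text
t: 18.3
tcp_pos: [0.4428, 0.0111, 0.0388]
eef_rot: [-0.002, 0.007, 1.0, -0.001]
force: [-0.6, -0.4, 0.5]
gripper_width: 1.004
gripper_force: 0.0
```

>>> {"name": "move_arm", "arguments": {
  "commands": [
    [0,0,0,0,0],
    [0,0,0,0,0],
    [0,0,0,0,0],
    [0,0,0,0,0],
    [0,0,0,0,0],
    [0,0,0,0,0],
    [0,0,0,-0.01,0],
    [0,0,0,-0.03,0],
    [0,0,0,-0.03,0],
    [0,0,0,-0.02,0]
  ]
}}

```text
t: 19.13
tcp_pos: [0.4445, 0.011, 0.134]
eef_rot: [0.001, 0.007, 1.0, 0.0]
force: [1.2, 0.1, -0.3]
gripper_width: 0.48
gripper_force: 25.6
```

```bash
python3 - <<'E'
from h import *
goto([.616,.052,.075],np.pi/2-.017); print(get_obs()["gripper_width"])
S=camera("side"); print(S["img"][1,1]); cv2.imwrite("pics/x.png",S["img"])
E
```

```text
at [0.4445 0.011  0.134 ] turn 0.003 shift [-0.1706  0.0439  0.0595] q7 1.44
0.47983006185390614
[56 68 74]
```

>>> {"name": "move_arm", "arguments": {
  "commands": [
    [0,-0.012,0.003,0,0],
    [0,-0.028,0.007,0,0],
    [0,-0.036,0.009,0,0],
    [0,-0.036,0.009,0,0],
    [0,-0.032,0.009,0,0],
    [0,-0.019,0.005,0,0],
    [0,-0.008,0.002,0,0],
    [0,0,0,0.015,0],
    [0,0,0,0.02,0],
    [0,0,0,0.01,0]
  ]
}}

```text
t: 20.02
tcp_pos: [0.614, 0.0524, 0.0841]
eef_rot: [-0.001, 0.007, 1.0, -0.0]
force: [0.2, 1.0, -0.4]
gripper_width: 0.482
gripper_force: 25.6
```

>>> {"name": "move_arm", "arguments": {
  "commands": [
    [0,0,0,0.007,0],
    [0,0,0,0.004,0],
    [0,0,0,0.002,0],
    [0,0,0,0,0],
    [0,0,0,0,0]
  ]
}}

```text
t: 20.43
tcp_pos: [0.6182, 0.0526, 0.0762]
eef_rot: [0.004, 0.007, 1.0, 0.001]
force: [4.4, 0.3, 11.1]
gripper_width: 0.48
gripper_force: 28.7
```

```bash
python3 - <<'E'
from h import *
goto([.616,.052,.07]); 
S=camera("side"); cv2.imwrite("pics/s6.png",cv2.resize(S["img"][150:260,280:400],None,fx=5,fy=5,interpolation=cv2.INTER_CUBIC))
E
```

```text
at [0.6182 0.0526 0.0762] turn 0 shift [ 0.0022 -0.0006  0.0062] q7 1.51
```

View pics/s6.png

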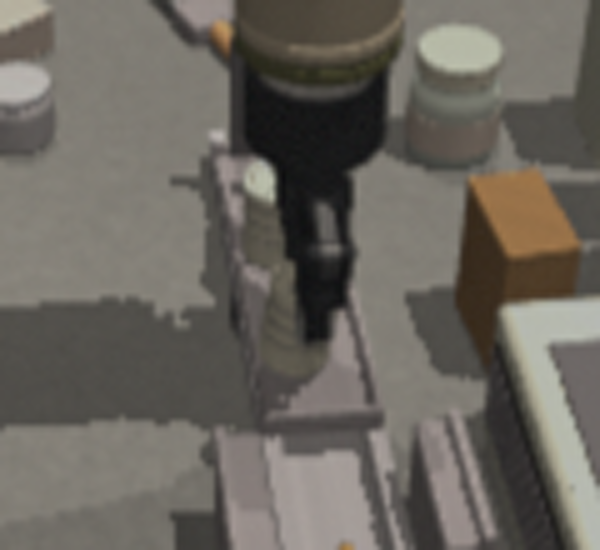

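>>> {"name": "move_arm", "arguments": {
  "commands": [
    [0,0,0,-0.01,0],
    [0,0,0,-0.02,0],
    [0,0,0,-0.02,0],
    [0,0,0,-0.01,0],
    [0,0,0,0,0],
    [0,0,0,0,0]
  ]
}}

```text
t: 20.98
tcp_pos: [0.6152, 0.0527, 0.1328]
eef_rot: [0.0, 0.007, 1.0, 0.0]
force: [-0.6, 0.3, 0.2]
gripper_width: 0.475
gripper_force: 27.6
```

```bash
python3 - <<'E'
from h import *
p,R,o=pose(); print(p,R)
S=camera("side"); im=cv2.resize(S["img"][120:260,280:400],None,fx=4,fy=4,interpolation=cv2.INTER_CUBIC)
# overlay an upright cup at TCP
for z in(p[2]-.0405,p[2]+.0145):
    q=np.array([(proj(S,[p[0]+.021*np.cos(a),p[1]+.021*np.sin(a),z])-[280,120])*4+2 for a in np.linspace(0,6.28,40)])
    cv2.polylines(im,[q.astype(np.int32)],True,(0,0,255),1)
for x,y in((.587,.207),(.647,.205)):
    a=[(proj(S,[x+d,yy,.04])-[280,120])*4+2 for yy,d in((y,0),(y-.208,-.0035))]; cv2.polylines(im,[np.array(a).astype(np.int32)],False,(0,255,0),1)
cv2.imwrite("pics/s7.png",im)
E
```

```text
[0.6152 0.0527 0.1328] [[-0.9999  0.0138  0.0005]
 [ 0.0138  0.9999  0.0004]
 [-0.0005  0.0004 -1.    ]]
```

View pics/s7.png

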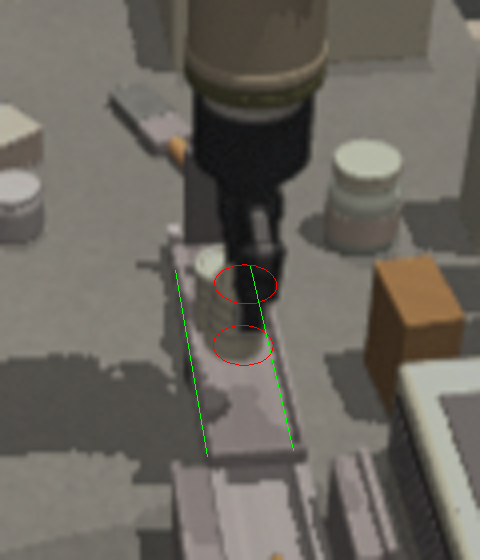

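>>> {"name": "move_arm", "arguments": {
  "commands": [
    [0,-0.008,0,0,0],
    [0,0,0,0.01,0],
    [0,0,0,0.018,0],
    [0,0,0,0.015,0],
    [0,0,0,0.008,0],
    [0,0,0,0.005,0],
    [0,0,0,0.002,0],
    [0,0,0,0.001,0],
    [0,0,0,0,0],
    [0,0,0,0,0]
  ]
}}

```text
t: 21.87
tcp_pos: [0.6239, 0.0526, 0.0743]
eef_rot: [0.001, 0.007, 1.0, 0.0]
force: [0.5, -0.4, 0.1]
gripper_width: 0.483
gripper_force: 27.6
```

Now it passes below the earlier contact height with no force; step down to the floor.

>>> {"name": "move_arm", "arguments": {
  "commands": [
    [0,0,0,0.0015,0],
    [0,0,0,0.001,0],
    [0,0,0,0.001,0],
    [0,0,0,0,0],
    [0,0,0,0,0]
  ]
}}

```text
t: 22.28
tcp_pos: [0.624, 0.0527, 0.0717]
eef_rot: [0.001, 0.007, 1.0, 0.0]
force: [-4.0, -0.2, 11.1]
gripper_width: 0.478
gripper_force: 28.8
```

>>> {"name": "move_arm", "arguments": {
  "commands": [
    [0,0,0,-0.001,0],
    [0.65,0,0,0,0],
    [0.65,0,0,0,0],
    [0.65,0,0,0,0],
    [0.65,0,0,-0.01,0],
    [0.65,0,0,-0.03,0],
    [0.65,0,0,-0.04,0],
    [0.65,0,0,-0.04,0],
    [0.4,0.02,0.04,-0.02,0],
    [0.4,0.03,0.04,0,0]
  ]
}}

```text
t: 23.12
tcp_pos: [0.5855, 0.1191, 0.2141]
eef_rot: [0.005, 0.01, 1.0, 0.001]
force: [0.2, 2.2, -0.7]
gripper_width: 0.402
gripper_force: 0.0
```

>>> {"name": "move_arm", "arguments": {
  "commands": [
    [0.4,0.03,0.04,0,0],
    [0.4,0.03,0.04,0,0],
    [0.4,0.02,0.04,0,0],
    [0.4,0,0.04,0,0],
    [0.4,0,0.03,0,0],
    [0.4,0,0.02,0,0],
    [0.4,0,0,0,0],
    [0.4,0,0,0,0]
  ]
}}

```text
t: 23.78
tcp_pos: [0.516, 0.3163, 0.2083]
eef_rot: [-0.0, 0.006, 1.0, -0.0]
force: [0.5, -0.2, -0.4]
gripper_width: 0.398
gripper_force: 0.0
```

```bash
python3 - <<'E'
from h import *
T=camera("top");S=camera("side")
for n,c in(("T",T),("S",S)):
  for q,z in [("cup0",.03),("tray",.03),("carrier_grip",.105)]:
    print(q,z,n,[(r["score"],r["xy"],atz(c,r["xy"],z)) for r in place_of(c,q)[:4]])
goto([.622,.3,.12])
cv2.imwrite("pics/s8.png",cv2.resize(np.hstack([S["img"][140:280,265:405],T["img"][130:270,210:350]]),None,fx=2.8,fy=2.8,interpolation=cv2.INTER_CUBIC))
E
```

```text
cup0 0.03 T [(0.61, [301.0, 190.4], array([0.6198, 0.0614, 0.03  ])), (0.59, [270.2, 189.8], array([0.6238, 0.1531, 0.03  ]))]
tray 0.03 T [(0.97, [285.0, 190.6], array([0.6203, 0.1091, 0.03  ]))]
carrier_grip 0.105 T [(0.63, [231.0, 186.7], array([0.6202, 0.2551, 0.105 ]))]
cup0 0.03 S [(0.85, [336.8, 197.8], array([0.6235, 0.1614, 0.03  ])), (0.67, [340.9, 221.7], array([0.619, 0.053, 0.03 ]))]
tray 0.03 S [(0.74, [339.8, 208.1], array([0.6252, 0.1123, 0.03  ]))]
carrier_grip 0.105 S [(0.8, [332.6, 156.0], array([0.6265, 0.2839, 0.105 ]))]
at [0.5166 0.3148 0.2083] turn 0 shift [-0.1056 -0.0132  0.0883] q7 0.97
```

View pics/s8.png

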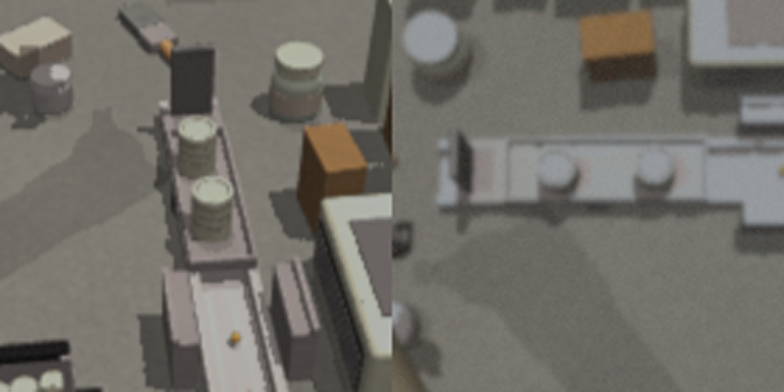

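>>> {"name": "move_arm", "arguments": {
  "commands": [
    [0.6,-0.02,-0.01,0,0],
    [0.6,-0.03,-0.02,0,0],
    [0.6,-0.03,-0.02,0,0],
    [0.6,-0.02,-0.01,0,0],
    [0.6,-0.006,-0.004,0,0],
    [0.6,0,0,0,0]
  ],
  "grip_force": 40
}}

```text
t: 24.68
tcp_pos: [0.6229, 0.2476, 0.2077]
eef_rot: [0.0, 0.009, 1.0, -0.001]
force: [-0.0, 0.3, -0.4]
gripper_width: 0.601
gripper_force: 0.0
```

```bash
python3 - <<'E'
from h import *
T=camera("top");S=camera("side")
p,R,o=pose()
for n,c in(("T",T),("S",S)):
  for q,z in [("tray",.03),("carrier_grip",.105)]:
    print(q,z,n,[(r["score"],r["xy"],atz(c,r["xy"],z)) for r in place_of(c,q)[:4]])
goto([.622,.251,.10])
# plate in side picture: dark columns
u,v=proj(S,[.622,.251,.105]); print(u,v)
im=cv2.resize(np.hstack([S["img"][100:230,280:400],T["img"][120:250,190:310]]),None,fx=3.3,fy=3.3,interpolation=cv2.INTER_CUBIC)
cv2.imwrite("pics/s9.png",im)
for y in (.241,.251,.261): print(y,[proj(S,[x,y,z]) for x,z in((.597,.125),(.647,.125),(.597,.035),(.647,.035))])
i0,j0=int(u),int(v); print(S["img"][j0-22:j0+24,i0-3:i0+4].max(2).mean(1).astype(int), j0-22)
E
```

```text
tray 0.03 T [(0.73, [288.2, 191.5], array([0.6174, 0.0996, 0.03  ]))]
carrier_grip 0.105 T [(0.68, [426.2, 160.9], array([ 0.6817, -0.2993,  0.105 ])), (0.67, [233.9, 186.3], array([0.6211, 0.247 , 0.105 ]))]
tray 0.03 S [(0.75, [338.2, 209.2], array([0.6196, 0.1079, 0.03  ])), (0.55, [336.9, 196.8], array([0.6245, 0.1662, 0.03  ]))]
carrier_grip 0.105 S [(0.87, [331.7, 158.0], array([0.6219, 0.2728, 0.105 ]))]
at [0.6205 0.2513 0.2083] turn 0 shift [-0.0015 -0.0004  0.1083] q7 1.17
332.6828911000436 161.8285890567254
0.241 [array([325.3226, 158.8887]), array([341.1443, 157.798 ]), array([325.1944, 181.7682]), array([340.261 , 180.6391])]
0.251 [array([324.9169, 157.1054]), array([340.6391, 156.029 ]), array([324.8088, 179.93  ]), array([339.7851, 178.815 ])]
0.261 [array([324.5163, 155.3447]), array([340.1404, 154.2824]), array([324.4278, 178.1141]), array([339.3151, 177.0129])]
[ 62  73 102 120 125 124 124 124 124 125 124 124 123 123 123 123 120 107
  86  64  53  53  54  54  54  54  54  54  54  54  54  53  54  54  54  54
  54  54  54  54  52  63 117 143 158 166] 139
```

>>> {"name": "move_arm", "arguments": {
  "commands": [
    [0.6,0,0,0.02,0],
    [0.6,0,0,0.03,0],
    [0.6,0,0,0.03,0],
    [0.6,0,0,0.02,0],
    [0.6,0,0,0.008,0],
    [0.6,0,0,0,0],
    [0.6,0,0,0,0],
    [0,0,0,0,0],
    [0,0,0,0,0],
    [0,0,0,0,0]
  ]
}}

```text
t: 25.82
tcp_pos: [0.6221, 0.2503, 0.1015]
eef_rot: [0.001, 0.007, 1.0, 0.001]
force: [0.4, 0.5, -0.1]
gripper_width: 0.18
gripper_force: 0.0
```

>>> {"name": "move_arm", "arguments": {
  "commands": [
    [0,0,0,0,0],
    [0,0,0,0,0],
    [0,0,0,0,0],
    [0,0,0,0,0],
    [0,0,0,0,0]
  ]
}}

```text
t: 26.23
tcp_pos: [0.622, 0.2502, 0.1013]
eef_rot: [0.001, 0.007, 1.0, 0.0]
force: [-1.6, 0.1, 6.3]
gripper_width: 0.087
gripper_force: 42.1
```

>>> {"name": "move_arm", "arguments": {
  "commands": [
    [0,0,0.002,0,0],
    [0,0,0.002,0,0],
    [0,0,0,0,0],
    [0,0,0,0,0]
  ]
}}

```text
t: 26.57
tcp_pos: [0.622, 0.253, 0.1012]
eef_rot: [0.0, 0.007, 1.0, -0.0]
force: [-3.5, -3.5, 8.2]
gripper_width: 0.084
gripper_force: 42.5
```

>>> {"name": "move_arm", "arguments": {
  "commands": [
    [0,0,0.002,0,0],
    [0,0,0.002,0,0],
    [0,0,0,0,0],
    [0,0,0,0,0]
  ]
}}

```text
t: 26.9
tcp_pos: [0.6221, 0.2585, 0.1013]
eef_rot: [0.001, 0.007, 1.0, 0.001]
force: [-1.7, 0.2, 5.6]
gripper_width: 0.089
gripper_force: 42.1
```

>>> {"name": "move_arm", "arguments": {
  "commands": [
    [0,0,0.002,0,0],
    [0,0,0.002,0,0],
    [0,0,0,0,0],
    [0,0,0,0,0]
  ]
}}

```text
t: 27.23
tcp_pos: [0.6222, 0.2622, 0.1013]
eef_rot: [0.001, 0.007, 1.0, 0.0]
force: [-0.8, -0.2, 6.6]
gripper_width: 0.089
gripper_force: 42.2
```

>>> {"name": "move_arm", "arguments": {
  "commands": [
    [0,0,0.002,0,0],
    [0,0,0.002,0,0],
    [0,0,0,0,0],
    [0,0,0,0,0]
  ]
}}

```text
t: 27.57
tcp_pos: [0.6222, 0.2649, 0.1013]
eef_rot: [0.0, 0.007, 1.0, -0.0]
force: [-3.5, -5.1, 8.5]
gripper_width: 0.086
gripper_force: 42.5
```

>>> {"name": "move_arm", "arguments": {
  "commands": [
    [0,0,0.002,0,0],
    [0,0,0.002,0,0],
    [0,0,0,0,0],
    [0,0,0,0,0]
  ]
}}

```text
t: 27.9
tcp_pos: [0.6222, 0.265, 0.1012]
eef_rot: [-0.0, 0.009, 1.0, -0.003]
force: [-8.1, -15.1, 13.4]
gripper_width: 0.087
gripper_force: 43.1
```

>>> {"name": "move_arm", "arguments": {
  "commands": [
    [0,0,-0.002,0,0],
    [0,0,-0.004,0,0],
    [0,0,-0.006,0,0],
    [0,0,-0.008,0,0],
    [0,0,-0.01,0,0],
    [0,0,-0.012,0,0],
    [0,0,-0.013,0,0],
    [0,0,-0.013,0,0],
    [0,0,-0.013,0,0],
    [0,0,-0.013,0,0]
  ]
}}

```text
t: 28.73
tcp_pos: [0.6208, 0.1757, 0.1012]
eef_rot: [0.001, 0.007, 1.0, 0.001]
force: [-1.9, 2.3, 7.7]
gripper_width: 0.086
gripper_force: 42.3
```

>>> {"name": "move_arm", "arguments": {
  "commands": [
    [0,0,-0.013,0,0],
    [0,0,-0.013,0,0],
    [0,0,-0.013,0,0],
    [0,0,-0.013,0,0],
    [0,0,-0.012,0,0],
    [0,0,-0.01,0,0],
    [0,0,-0.008,0,0],
    [0,0,-0.006,0,0],
    [0,0,-0.004,0,0],
    [0,0,-0.003,0,0]
  ]
}}

```text
t: 29.57
tcp_pos: [0.6194, 0.0803, 0.1013]
eef_rot: [0.0, 0.007, 1.0, 0.0]
force: [-3.3, 0.7, 8.2]
gripper_width: 0.085
gripper_force: 42.6
```

>>> {"name": "move_arm", "arguments": {
  "commands": [
    [0,0,-0.002,0,0],
    [0,0,0,0,0],
    [0,0,0,0,0],
    [0,0,0,0,0]
  ]
}}

```text
t: 29.9
tcp_pos: [0.6193, 0.0785, 0.1012]
eef_rot: [0.0, 0.007, 1.0, 0.0]
force: [-3.0, 0.2, 8.2]
gripper_width: 0.091
gripper_force: 42.6
```

Now step through the detent and read the y force.

>>> {"name": "move_arm", "arguments": {
  "commands": [
    [0,0,-0.002,0,0],
    [0,0,-0.002,0,0],
    [0,0,-0.002,0,0],
    [0,0,-0.002,0,0],
    [0,0,0,0,0],
    [0,0,0,0,0]
  ]
}}

```text
t: 30.4
tcp_pos: [0.6192, 0.0723, 0.1013]
eef_rot: [0.001, 0.006, 1.0, 0.001]
force: [-3.3, 4.4, 7.9]
gripper_width: 0.09
gripper_force: 42.5
```

>>> {"name": "move_arm", "arguments": {
  "commands": [
    [0,0,-0.002,0,0],
    [0,0,0,0,0],
    [0,0,0,0,0]
  ]
}}

```text
t: 30.65
tcp_pos: [0.6192, 0.0701, 0.1013]
eef_rot: [0.0, 0.007, 1.0, 0.001]
force: [-3.2, 3.2, 8.5]
gripper_width: 0.089
gripper_force: 42.6
```

>>> {"name": "move_arm", "arguments": {
  "commands": [
    [0,0,-0.002,0,0],
    [0,0,0,0,0],
    [0,0,0,0,0]
  ]
}}

```text
t: 30.9
tcp_pos: [0.6192, 0.0671, 0.1012]
eef_rot: [0.0, 0.007, 1.0, 0.0]
force: [-3.1, 1.1, 8.9]
gripper_width: 0.083
gripper_force: 42.6
```

>>> {"name": "move_arm", "arguments": {
  "commands": [
    [0,0,-0.002,0,0],
    [0,0,0,0,0],
    [0,0,0,0,0]
  ]
}}

```text
t: 31.15
tcp_pos: [0.6191, 0.0644, 0.1012]
eef_rot: [0.0, 0.007, 1.0, 0.0]
force: [-4.5, -1.3, 8.4]
gripper_width: 0.089
gripper_force: 42.7
```

>>> {"name": "move_arm", "arguments": {
  "commands": [
    [0,0,-0.002,0,0],
    [0,0,0,0,0],
    [0,0,0,0,0]
  ]
}}

```text
t: 31.4
tcp_pos: [0.6191, 0.0621, 0.1012]
eef_rot: [0.0, 0.007, 1.0, -0.0]
force: [-3.4, -1.6, 9.8]
gripper_width: 0.088
gripper_force: 42.7
```

>>> {"name": "move_arm", "arguments": {
  "commands": [
    [0,0,-0.002,0,0],
    [0,0,0,0,0],
    [0,0,0,0,0],
    [0,0,0,0,0]
  ]
}}

```text
t: 31.73
tcp_pos: [0.6191, 0.0614, 0.1012]
eef_rot: [0.0, 0.007, 1.0, 0.001]
force: [-3.9, 2.0, 8.2]
gripper_width: 0.091
gripper_force: 42.6
```

>>> {"name": "move_arm", "arguments": {
  "commands": [
    [0,0,-0.002,0,0],
    [0,0,0,0,0],
    [0,0,0,0,0],
    [0,0,0,0,0]
  ]
}}

```text
t: 32.07
tcp_pos: [0.6191, 0.0603, 0.1013]
eef_rot: [0.001, 0.006, 1.0, 0.001]
force: [-3.9, 4.1, 8.8]
gripper_width: 0.088
gripper_force: 42.6
```

```bash
python3 - <<'E'
from h import *
T=camera("top");S=camera("side")
print(get_obs()["force"])
for n,c in(("T",T),("S",S)):
  for q,z in [("cup0",.03),("tray",.03),("carrier_grip",.105),("stand_top",.066)]:
    print(q,z,n,[(round(r["score"],2),r["xy"],atz(c,r["xy"],z)) for r in place_of(c,q)[:4]])
E
```

```text
[-2.0704  3.5095  8.7753]
cup0 0.03 T [(0.64, [367.4, 190.8], array([ 0.6137, -0.1363,  0.03  ])), (0.48, [333.7, 195.4], array([ 0.6022, -0.0355,  0.03  ]))]
tray 0.03 T [(0.85, [352.2, 193.2], array([ 0.6075, -0.0907,  0.03  ])), (0.33, [381.8, 258.3], array([ 0.4139, -0.1689,  0.03  ]))]
carrier_grip 0.105 T [(0.38, [176.2, 197.4], array([0.5933, 0.4077, 0.105 ]))]
stand_top 0.066 T [(0.92, [350.4, 188.0], array([ 0.6162, -0.0833,  0.066 ])), (0.45, [366.3, 189.7], array([ 0.61  , -0.1292,  0.066 ]))]
cup0 0.03 S [(0.92, [351.3, 275.8], array([ 0.6138, -0.1444,  0.03  ])), (0.87, [345.8, 242.6], array([ 0.6192, -0.0306,  0.03  ]))]
tray 0.03 S [(0.72, [346.9, 258.6], array([ 0.6124, -0.0875,  0.03  ]))]
carrier_grip 0.105 S [(0.74, [345.5, 199.1], array([0.6316, 0.0648, 0.105 ])), (0.59, [346.9, 257.3], array([ 0.5989, -0.1467,  0.105 ]))]
stand_top 0.066 S [(0.73, [350.9, 246.0], array([ 0.6232, -0.0771,  0.066 ])), (0.25, [274.3, 160.6], array([0.436 , 0.3381, 0.066 ]))]
```

>>> {"name": "move_arm", "arguments": {
  "commands": [
    [0,0,0.002,0,0],
    [0,0,0,0,0],
    [0.3,0,0,0,0],
    [0.3,0,0,0,0],
    [0.3,0,0,0,0],
    [0.3,0,0,0,0],
    [0.3,0,0,0,0],
    [0.3,0,0,0,0]
  ]
}}

```text
t: 33.23
tcp_pos: [0.6188, 0.0609, 0.0999]
eef_rot: [-0.0, 0.007, 1.0, -0.0]
force: [0.6, 0.5, 0.0]
gripper_width: 0.3
gripper_force: 0.0
```

```bash
python3 - <<'E'
from h import *
goto([.6191,.0618,.10]);print(get_obs()["force"],get_obs()["gripper_width"])
E
```

```text
at [0.6188 0.0609 0.0999] turn 0 shift [-0.0003  0.001  -0.0001] q7 1.48
[0.5935 0.5268 0.0231] 0.2995537306400574
```

>>> {"name": "move_arm", "arguments": {
  "commands": [
    [0.3,0,-0.003,0,0],
    [0.3,0,-0.003,0,0],
    [0.3,0,-0.001,0,0],
    [0.3,0,0,0,0],
    [0.3,0,0,0,0]
  ]
}}

```text
t: 33.65
tcp_pos: [0.6188, 0.0538, 0.1001]
eef_rot: [0.0, 0.007, 1.0, 0.0]
force: [-0.3, -0.5, 1.2]
gripper_width: 0.303
gripper_force: 0.0
```

>>> {"name": "move_arm", "arguments": {
  "commands": [
    [0.3,0,-0.001,0,0],
    [0.3,0,0,0,0],
    [0.3,0,0,0,0]
  ]
}}

```text
t: 33.9
tcp_pos: [0.6188, 0.053, 0.1001]
eef_rot: [-0.0, 0.007, 1.0, 0.0]
force: [-0.8, 0.3, -0.3]
gripper_width: 0.299
gripper_force: 0.0
```

>>> {"name": "move_arm", "arguments": {
  "commands": [
    [0.3,0,-0.001,0,0],
    [0.3,0,0,0,0],
    [0.3,0,0,0,0]
  ]
}}

```text
t: 34.15
tcp_pos: [0.6188, 0.0527, 0.1001]
eef_rot: [0.0, 0.007, 1.0, 0.0]
force: [0.9, 3.6, -0.7]
gripper_width: 0.298
gripper_force: 1.6
```

>>> {"name": "move_arm", "arguments": {
  "commands": [
    [0.3,0,-0.001,0,0],
    [0.3,0,0,0,0],
    [0.3,0,0,0,0]
  ]
}}

```text
t: 34.4
tcp_pos: [0.6187, 0.0523, 0.1001]
eef_rot: [0.0, 0.006, 1.0, 0.001]
force: [1.0, 5.4, -0.7]
gripper_width: 0.3
gripper_force: 2.7
```

>>> {"name": "move_arm", "arguments": {
  "commands": [
    [0.3,0,0.004,0,0],
    [0.3,0,0.005,0,0],
    [0.3,0,0,0,0],
    [0.4,0,0,0,0],
    [0.4,0,0,-0.02,0],
    [0.4,0,0,-0.03,0],
    [0.4,0,0,-0.03,0],
    [0.4,0,0,-0.04,0],
    [0.4,0,0,-0.02,0],
    [0.4,0,0,0,0]
  ]
}}

```text
t: 35.23
tcp_pos: [0.621, 0.0595, 0.246]
eef_rot: [0.004, 0.007, 1.0, 0.001]
force: [1.0, 0.0, 0.6]
gripper_width: 0.401
gripper_force: 0.0
```

```bash
python3 - <<'E'
from h import *
S=camera("side");T=camera("top")
for n,c in(("T",T),("S",S)):
  for q,z in [("key_grip",.111)]:
    print(q,z,n,[(round(r["score"],2),r["xy"],atz(c,r["xy"],z)) for r in place_of(c,q)[:4]],boxes_of(c,q)[:2])
u,v=proj(T,[.473,-.390,.111]); print(u,v)
u,v=int(u),int(v); print("top dark:"); 
a=cv2.resize(T["img"][v-28:v+28,u-28:u+28],None,fx=7,fy=7,interpolation=cv2.INTER_CUBIC)
u,v=proj(S,[.473,-.390,.111]).astype(int); print(u,v)
b=cv2.resize(S["img"][v-28:v+28,u-28:u+28],None,fx=7,fy=7,interpolation=cv2.INTER_CUBIC)
cv2.imwrite("pics/k.png",np.hstack([a,b])); goto([.473,-.39,.22])
E
```

```text
key_grip 0.111 T [(0.46, [464.9, 235.1], array([ 0.4676, -0.3889,  0.111 ]))] []
key_grip 0.111 S [(0.46, [302.1, 364.6], array([ 0.4724, -0.3952,  0.111 ]))] [{'extent': [305.4, 359.9, 10.6, 24.7], 'score': 0.69}]
465.131968422407 233.12510079117112
top dark:
302 361
at [0.6183 0.0598 0.2387] turn 0 shift [ 0.139  -0.4518  0.0192] q7 1.46
```

View pics/k.png

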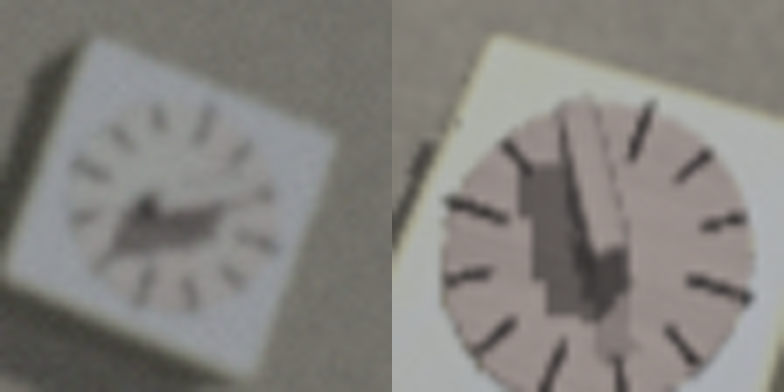

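```bash
python3 - <<'E'
from h import *
S=camera("side");T=camera("top")
o=lambda x,y:((x-392)/7+274-.43,y/7+333-.43)
P=[atz(S,o(*q),.126) for q in((576,100),(613,246))]; print(P,np.linalg.norm(P[0]-P[1]))
d=P[0]-P[1]; print("angle",np.arctan2(d[1],d[0]),"mid",(P[0]+P[1])/2)
c=[atz(S,o(*q),.126) for q in((562,105),(590,97),(628,240),(600,250))]; print(c,[np.linalg.norm(c[i]-c[i-1]) for i in range(4)])
# light (wing) in saturation terms: side colour segmentation
for p in P: 
    q=proj(T,p); print("top crop px",(q-[465-28,233-28])*7)
# box centre side & top
dial=[atz(S,o(*q),.08) for q in((598,262),)]; print("dial",dial)
k=[(95,38),(335,130),(255,380),(5,275)]
print("timer top", np.mean([atz(T,(x/7+437-.43,y/7+205-.43),.08) for x,y in k],0))
E
```

```text
[array([ 0.471 , -0.3685,  0.126 ]), array([ 0.4773, -0.4088,  0.126 ])] 0.04078064099867743
angle 1.726990847957631 mid [ 0.4741 -0.3886  0.126 ]
[array([ 0.4672, -0.3694,  0.126 ]), array([ 0.4747, -0.3681,  0.126 ]), array([ 0.4812, -0.4077,  0.126 ]), array([ 0.4739, -0.4094,  0.126 ])] [np.float64(0.04052962883690657), np.float64(0.007655785428862225), np.float64(0.04012998866754303), np.float64(0.007474648111849488)]
top crop px [154.2544 199.5669]
top crop px [256.4331 180.6323]
dial [array([ 0.4734, -0.3907,  0.08  ])]
timer top [ 0.4743 -0.3889  0.08  ]
```

>>> {"name": "move_arm", "arguments": {
  "commands": [
    [0.5,0.006,-0.018,0,0],
    [0.5,0.011,-0.036,0,0],
    [0.5,0.012,-0.039,0,0],
    [0.5,0.012,-0.039,0,0],
    [0.5,0.012,-0.039,0,0],
    [0.5,0.012,-0.039,0,0],
    [0.5,0.012,-0.039,0,0],
    [0.5,0.012,-0.039,0,0],
    [0.5,0.012,-0.039,0,0],
    [0.5,0.012,-0.039,0,0]
  ]
}}

```text
t: 36.47
tcp_pos: [0.4997, -0.3061, 0.2398]
eef_rot: [-0.0, 0.007, 1.0, 0.0]
force: [1.4, -0.7, -0.9]
gripper_width: 0.499
gripper_force: 0.0
```

>>> {"name": "move_arm", "arguments": {
  "commands": [
    [0.5,0.012,-0.039,0,0],
    [0.5,0.01,-0.034,0,0],
    [0.5,0.005,-0.012,0,0],
    [0.5,0,0,0,0.1],
    [0.5,0,0,0,0.12],
    [0.5,0,0,0,0.12],
    [0.5,0,0,0,0.12],
    [0.5,0,0,0,0.12],
    [0.5,0,0,0,0.12],
    [0.5,0,0,0,0.12]
  ]
}}

```text
t: 37.3
tcp_pos: [0.4727, -0.3886, 0.2395]
eef_rot: [-0.0, 0.408, 0.913, 0.0]
force: [0.5, 0.2, -0.8]
gripper_width: 0.496
gripper_force: 0.0
```

>>> {"name": "move_arm", "arguments": {
  "commands": [
    [0.5,0,0,0,0.12],
    [0.5,0,0,0,0.12],
    [0.5,0,0,0,0.12],
    [0.5,0,0,0,0.12],
    [0.5,0,0,0,0.1],
    [0.5,0,0,0,0],
    [0.5,0,0,0,0],
    [0.5,0,0,0,0]
  ]
}}

```text
t: 37.97
tcp_pos: [0.4727, -0.3888, 0.2398]
eef_rot: [-0.0, 0.648, 0.762, 0.0]
force: [-0.2, -0.3, -0.3]
gripper_width: 0.498
gripper_force: 0.0
```

```bash
python3 - <<'E'
from h import *
goto([.474,-.389,.103],.156); print(get_obs()["qpos"],get_obs()["moment"])
E
```

```text
at [ 0.4727 -0.3888  0.2398] turn 0.005 shift [-0.0004  0.0013  0.1368] q7 0.98
[ 0.0126  0.3705  0.7792  1.5363 -0.2642  1.344   0.9783] [-0.0084 -0.0374  0.0607]
```

>>> {"name": "move_arm", "arguments": {
  "commands": [
    [0.5,0,0.001,0.02,0.005],
    [0.5,0,0,0.03,0],
    [0.5,0,0,0.03,0],
    [0.5,0,0,0.03,0],
    [0.5,0,0,0.018,0],
    [0.5,0,0,0.008,0],
    [0.5,0,0,0,0],
    [0,0,0,0,0],
    [0,0,0,0,0],
    [0,0,0,0,0]
  ],
  "grip_force": 40
}}

```text
t: 38.8
tcp_pos: [0.4734, -0.3898, 0.1057]
eef_rot: [0.001, 0.651, 0.759, -0.0]
force: [-0.6, 2.0, 5.7]
gripper_width: 0.123
gripper_force: 39.1
```

>>> {"name": "move_arm", "arguments": {
  "commands": [
    [0,0,0,0,0],
    [0,0,0,0,0],
    [0,0,0,0,0],
    [0,0,0,0,0]
  ]
}}

```text
t: 39.13
tcp_pos: [0.4735, -0.3897, 0.1057]
eef_rot: [0.001, 0.651, 0.759, 0.0]
force: [-4.6, 1.1, 5.9]
gripper_width: 0.116
gripper_force: 39.1
```

```bash
python3 - <<'E'
from h import *
goto([.474,-.389,.103],.156); o=get_obs(); print(o["qpos"],o["moment"],o["force"])
E
```

```text
at [ 0.4735 -0.3897  0.1057] turn -0.004 shift [0.0007 0.0006 0.0027] q7 1.04
[ 0.0588  0.4957  0.7205  1.6831 -0.3602  1.0984  1.0374] [0.1577 0.8805 0.0313] [-4.5505  1.097   5.8732]
```

>>> {"name": "move_arm", "arguments": {
  "commands": [
    [0,0,0,0,0.05],
    [0,0,0,0,0.08],
    [0,0,0,0,0.1],
    [0,0,0,0,0.1],
    [0,0,0,0,0.1],
    [0,0,0,0,0.1],
    [0,0,0,0,0.1],
    [0,0,0,0,0.1],
    [0,0,0,0,0.1],
    [0,0,0,0,0.1]
  ]
}}

```text
t: 39.97
tcp_pos: [0.4732, -0.3896, 0.1057]
eef_rot: [0.0, 0.923, 0.384, 0.0]
force: [-6.4, 1.4, 6.8]
gripper_width: 0.121
gripper_force: 39.4
```

```bash
python3 - <<'E'
from h import *
goto([.474,-.389,.103],.156); o=get_obs(); print(o["qpos"],o["moment"],o["force"],o["gripper_width"])
E
```

```text
at [ 0.4732 -0.3896  0.1057] turn -0.939 shift [0.0005 0.0009 0.0027] q7 0.2
[-0.0754  0.5717  0.9226  1.6895 -0.4967  1.1323  0.2049] [0.338  1.3184 0.0475] [-6.3586  1.4153  6.7685] 0.1212714137232371
```

>>> {"name": "move_arm", "arguments": {
  "commands": [
    [0,0,0,0,0.1],
    [0,0,0,0,0.1],
    [0,0,0,0,0.1],
    [0,0,0,0,0.1],
    [0,0,0,0,0.1],
    [0,0,0,0,0.1],
    [0,0,0,0,0.1],
    [0,0,0,0,0.1],
    [0,0,0,0,0.1],
    [0,0,0,0,0.1]
  ]
}}

```text
t: 40.8
tcp_pos: [0.4731, -0.3893, 0.1057]
eef_rot: [-0.0, 0.994, -0.106, 0.0]
force: [-6.8, 3.4, 8.3]
gripper_width: 0.115
gripper_force: 39.6
```

```bash
python3 - <<'E'
from h import *
goto([.474,-.389,.103],.156); o=get_obs(); print(o["qpos"],o["moment"],o["force"],o["gripper_width"])
E
```

```text
at [ 0.4731 -0.3893  0.1057] turn 1.203 shift [-0.0001 -0.0009  0.0027] q7 -0.67
[-0.1924  0.6969  1.1351  1.6944 -0.675   1.199  -0.6672] [0.6724 1.5018 0.0897] [-6.7872  3.3733  8.311 ] 0.1147709758078393
```

>>> {"name": "move_arm", "arguments": {
  "commands": [
    [0,0,0,0,0.1],
    [0,0,0,0,0.1],
    [0,0,0,0,0.1],
    [0,0,0,0,0.1],
    [0,0,0,0,0.1],
    [0,0,0,0,0.1],
    [0,0,0,0,0],
    [0,0,0,0,0]
  ]
}}

```text
t: 41.47
tcp_pos: [0.4732, -0.3891, 0.1057]
eef_rot: [-0.0, 0.92, -0.393, -0.0]
force: [-6.6, 3.8, 10.5]
gripper_width: 0.117
gripper_force: 39.8
```

```bash
python3 - <<'E'
from h import *
goto([.474,-.389,.103],.156); o=get_obs(); print(o["qpos"],o["moment"],o["force"],o["gripper_width"])
E
```

```text
at [ 0.4732 -0.3891  0.1057] turn 0.607 shift [ 0.     -0.0008  0.0027] q7 -1.19
[-0.2383  0.7852  1.2445  1.696  -0.7827  1.2526 -1.1903] [ 0.9023  1.4229 -0.0069] [-6.5821  3.7965 10.5367] 0.11749973015969761
```

>>> {"name": "move_arm", "arguments": {
  "commands": [
    [0.5,0,0,0,0],
    [0.5,0,0,0,0],
    [0.5,0,0,0,0],
    [0.5,0,0,0,0],
    [0.5,0,0,-0.01,0],
    [0.5,0,0,-0.02,0],
    [0.5,0,0,-0.02,0],
    [0.5,0,0,0,-0.1],
    [0.5,0,0,0,-0.12],
    [0.5,0,0,0,-0.12]
  ]
}}

```text
t: 42.3
tcp_pos: [0.4738, -0.3892, 0.1552]
eef_rot: [0.0, 0.974, -0.229, 0.0]
force: [-0.1, 0.2, -0.2]
gripper_width: 0.497
gripper_force: 0.0
```

>>> {"name": "move_arm", "arguments": {
  "commands": [
    [0.5,0,0,0,-0.12],
    [0.5,0,0,0,-0.12],
    [0.5,0,0,0,-0.12],
    [0.5,0,0,0,-0.12],
    [0.5,0,0,0,-0.12],
    [0.5,0,0,0,-0.12],
    [0.5,0,0,0,-0.12],
    [0.5,0,0,0,-0.12],
    [0.5,0,0,0,-0.12],
    [0.5,0,0,0,-0.12]
  ]
}}

```text
t: 43.13
tcp_pos: [0.4736, -0.3892, 0.155]
eef_rot: [0.0, 0.933, 0.361, 0.0]
force: [-0.2, -0.6, 0.0]
gripper_width: 0.5
gripper_force: 0.0
```

>>> {"name": "move_arm", "arguments": {
  "commands": [
    [0.5,0,0,0,-0.12],
    [0.5,0,0,0,-0.12],
    [0.5,0,0,0,-0.12],
    [0.5,0,0,0,-0.12],
    [0.5,0,0,0,-0.12],
    [0.5,0,0,0,-0.12],
    [0.5,0,0,0,-0.12],
    [0.5,0,0,0,-0.12],
    [0.5,0,0,0,-0.12],
    [0.5,0,0,0,-0.12]
  ]
}}

```text
t: 43.97
tcp_pos: [0.4735, -0.3894, 0.155]
eef_rot: [0.0, 0.566, 0.824, -0.0]
force: [0.3, 0.2, -0.1]
gripper_width: 0.5
gripper_force: 0.0
```

>>> {"name": "move_arm", "arguments": {
  "commands": [
    [0.5,0,0,0,-0.12],
    [0.5,0,0,0,-0.12],
    [0.5,0,0,0,-0.12],
    [0.5,0,0,0,-0.04],
    [0.5,0,0,0,0],
    [0.5,0,0,0,0]
  ]
}}

```text
t: 44.47
tcp_pos: [0.4735, -0.3893, 0.1547]
eef_rot: [0.0, 0.395, 0.919, -0.0]
force: [-0.2, -0.1, -0.1]
gripper_width: 0.494
gripper_force: 0.0
```

```bash
python3 - <<'E'
from h import *
goto([.4735,-.3893,.105],.156-2.535); o=get_obs(); print(o["qpos"],o["moment"],o["force"],o["gripper_width"])
E
```

```text
at [ 0.4735 -0.3893  0.1547] turn -0.003 shift [ 0.     -0.      0.0497] q7 1.57
[ 0.1294  0.4121  0.6187  1.634  -0.2543  1.1765  1.5663] [0.0286 0.0172 0.0208] [-0.1724 -0.0838 -0.0718] 0.4941151484517434
```

Aligned for the second grip; descend, grip and wind about 1.6 rad.

>>> {"name": "move_arm", "arguments": {
  "commands": [
    [0.5,0,0,0.02,0],
    [0.5,0,0,0.02,0],
    [0.5,0,0,0.01,0],
    [0.5,0,0,0,0],
    [0,0,0,0,0],
    [0,0,0,0,0],
    [0,0,0,0,0],
    [0,0,0,0,0],
    [0,0,0,0,0],
    [0,0,0,0,0]
  ],
  "grip_force": 40
}}

```text
t: 45.3
tcp_pos: [0.4738, -0.3897, 0.1053]
eef_rot: [0.001, 0.394, 0.919, -0.0]
force: [-2.5, -0.5, 7.0]
gripper_width: 0.119
gripper_force: 39.3
```

>>> {"name": "move_arm", "arguments": {
  "commands": [
    [0,0,0,0,0.05],
    [0,0,0,0,0.08],
    [0,0,0,0,0.1],
    [0,0,0,0,0.1],
    [0,0,0,0,0.1],
    [0,0,0,0,0.1],
    [0,0,0,0,0.1],
    [0,0,0,0,0.07],
    [0,0,0,0,0],
    [0,0,0,0,0]
  ]
}}

```text
t: 46.13
tcp_pos: [0.4735, -0.3899, 0.1053]
eef_rot: [0.001, 0.685, 0.728, -0.0]
force: [-3.8, -1.2, 7.9]
gripper_width: 0.119
gripper_force: 39.5
```

```bash
python3 - <<'E'
from h import *
goto([.474,-.389,.103],.156-2.535); o=get_obs(); print(o["qpos"],o["moment"],o["force"],o["gripper_width"])
E
```

```text
at [ 0.4735 -0.3899  0.1053] turn -0.702 shift [0.0003 0.001  0.0023] q7 0.96
[ 0.0427  0.5035  0.7436  1.684  -0.3746  1.1005  0.9572] [-0.1413  0.8852  0.0071] [-3.7783 -1.2164  7.8711] 0.11894702384896147
```

>>> {"name": "move_arm", "arguments": {
  "commands": [
    [0,0,0,0,0.06],
    [0,0,0,0,0.06],
    [0,0,0,0,0.06],
    [0,0,0,0,0.06],
    [0,0,0,0,0.06],
    [0,0,0,0,0],
    [0,0,0,0,0]
  ]
}}

```text
t: 46.72
tcp_pos: [0.4733, -0.3899, 0.1053]
eef_rot: [0.001, 0.786, 0.618, -0.0]
force: [-4.3, -0.8, 8.9]
gripper_width: 0.121
gripper_force: 39.6
```

```bash
cat > m.py <<'E'
from h import *
goto([.474,-.389,.103],.156-2.535); o=get_obs(); print(o["qpos"][[2,6]],o["moment"],o["force"],o["gripper_width"],o["tau"][6])
E
python3 m.py
```

```text
at [ 0.4733 -0.3899  0.1053] turn -1.002 shift [0.0002 0.0011 0.0023] q7 0.69
[0.808  0.6888] [-0.0894  1.028   0.0014] [-4.2624 -0.8119  8.8504] 0.12124169574878299 -0.2650051284581423
```

>>> {"name": "move_arm", "arguments": {
  "commands": [
    [0,0,0,0,0.06],
    [0,0,0,0,0.06],
    [0,0,0,0,0.06],
    [0,0,0,0,0.06],
    [0,0,0,0,0.06],
    [0,0,0,0,0],
    [0,0,0,0,0]
  ]
}}

```text
t: 47.3
tcp_pos: [0.4732, -0.3898, 0.1053]
eef_rot: [0.001, 0.869, 0.494, -0.0]
force: [-6.4, -0.6, 10.0]
gripper_width: 0.119
gripper_force: 76.7
```

```bash
python3 m.py
```

```text
at [ 0.4732 -0.3898  0.1053] turn -1.299 shift [0.     0.0011 0.0023] q7 0.42
[0.8731 0.4239] [-0.0835  1.3869  1.4441] [-6.3982 -0.5602 10.0347] 0.11897400480241671 -1.701360046863556
```

>>> {"name": "move_arm", "arguments": {
  "commands": [
    [0,0,0,0,-0.03],
    [0,0,0,0,0],
    [0.5,0,0,0,0],
    [0.5,0,0,0,0],
    [0.5,0,0,0,0],
    [0.5,0,0,0,0],
    [0.5,0,0,-0.02,0],
    [0.5,0,0,-0.03,0],
    [0.5,0,0,-0.04,0],
    [0.5,0,0,-0.04,0]
  ]
}}

```text
t: 48.13
tcp_pos: [0.4732, -0.3884, 0.235]
eef_rot: [-0.001, 0.862, 0.507, -0.0]
force: [1.0, -0.0, 0.6]
gripper_width: 0.501
gripper_force: 0.0
```

>>> {"name": "move_arm", "arguments": {
  "commands": [
    [0.5,0,0,0,0],
    [0.5,0,0,0,0],
    [0.5,0,0,0,0],
    [0.5,0,0,0,0]
  ]
}}

```text
t: 48.47
tcp_pos: [0.4734, -0.3882, 0.2327]
eef_rot: [-0.001, 0.862, 0.507, -0.0]
force: [0.1, 0.5, -0.2]
gripper_width: 0.498
gripper_force: 0.0
```

```bash
python3 - <<'E'
from h import *
T=camera("top");S=camera("side"); o=get_obs(); print(o["tcp_pos"],o["force"])
for n,c in(("T",T),("S",S)):
  for q,z in [("canister",.004),("mat",0),("cup0",.03),("tray",.03),("carrier_grip",.105),("jar",0),("tin",0),("bleach",0)]:
    print(q,n,[(round(r["score"],2),np.round(atz(c,r["xy"],z),3)[:2].tolist()) for r in place_of(c,q)[:3]])
# wing direction in the side image: expected ends for total 3.83 rad of winding
a0=1.727-3.82
for s in(1,-1): print("wing end",proj(S,[.474+s*.021*np.cos(a0),-.389+s*.021*np.sin(a0),.126]))
print(boxes_of(S,"key_grip")[:2])
u,v=302,355
g=S["img"][v-14:v+20,u-16:u+18].astype(int)
print((g.max(2)//10)[::2])
E
```

```text
[ 0.4733 -0.3884  0.2327] [0.6978 0.3844 0.5165]
canister T [(0.67, [0.406, -0.177])]
mat T [(0.75, [0.417, -0.18])]
cup0 T [(0.7, [0.619, -0.141]), (0.57, [0.61, -0.033])]
tray T [(0.84, [0.619, -0.093])]
carrier_grip T [(0.66, [0.619, 0.069])]
jar T [(0.58, [0.748, 0.285]), (0.48, [0.618, -0.09])]
tin T [(0.76, [0.455, 0.33]), (0.16, [0.605, 0.434])]
bleach T [(0.8, [0.707, -0.323])]
canister S [(0.68, [0.417, -0.181])]
mat S [(0.93, [0.404, -0.174])]
cup0 S [(0.61, [0.611, -0.136]), (0.54, [0.614, -0.031])]
tray S [(0.76, [0.61, -0.083])]
carrier_grip S [(0.66, [0.626, 0.069])]
jar S [(0.79, [0.761, 0.284]), (0.4, [0.626, 0.01])]
tin S [(0.18, [0.765, 0.311])]
bleach S [(0.68, [0.714, -0.328]), (0.42, [0.749, 0.094])]
wing end [297.3352 367.8095]
wing end [307.2152 347.1824]
[{'extent': [305.0, 361.8, 14.7, 21.8], 'score': 0.7}]
[[15 18 18 18 18 18 18 18 18 18 18 18 18 17 16 16 15 14 14 13 13 13 13 13
  13 13 13 13 13 13 13 13 13 13]
 [18 18 18 18 18 18 18 18 18 18 18 18 18 18 18 18 18 18 18 17 17 16 15 14
  14 13 14 13 13 13 13 13 13 13]
 [18 18 18 18 18 18 18 18 18 18 18 18 18 1
[... 863 characters left out ...]
 12 14  8  7  9 13 14 15
  16 16 16 16 16 16 16 15 15 16]
 [ 5  4  5  7  8 10 10 10 10 10 10  9  7  7  8 10 14  9  7  8 11 13 13 14
  16 16 16 16 16 16 16 16 16 16]
 [10 10  9  9  9 10 10 10 10 10  9  8  7  7 10 14 11  7  7  9 12 13 13 14
  16 16 16 16 16 16 16 15 10  8]
 [ 9  9  9  9  9 10 10 10 10  9  8  8  8  9 12 12  7  7  8 10  9 12 14 16
  16 16 16 16 16 16 16 16 16 16]
 [ 7  8  8  9  9  9  9  9  9  9  8  7  7  8  9  8  7  7  7  7  9 13 16 16
  16 16 16 16 16 16 16 16 16 16]
 [ 5  5  6  7  8  9  9  9  9  9  9  7  6  7  7  7  7  7  8 10 13 16 16 16
  16 16 16 16 16 16 16 16 16 16]
 [ 6  7  7  7  7  7  8  9  9 10  9  7  7  6  7  8  9 13 13 13 13 15 15 16
  16 16 16 16 16 15 10  7  7  9]]
```

```bash
python3 -c "from station import *; print(sign_off())"
```

```text
the job is handed in; nothing more can be done
None
```

I handed the job in at about 48 s of the 210 s limit; `sign_off()` returned no verdict. My last measurements put the canister on the mat's middle, both cups (only two were there) mouth down in the tray, the carrier in the detent in front of the blower, and the key wound to its stop.

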